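# Load the deburring tumbler

## Task

Load the bench tumbler with the test bars: turn its free-spinning barrel by the turning disc until the hidden loading opening faces straight up, then push the sprung index pin down and sideways into its holding notch so that the barrel is locked. Put all the test bars lying on the bench into the barrel, then lay the cover squarely and flat on the opening. Leave the barrel locked, and do not knock over the two bottles.

Things in the scene. Friction and masses are not known exactly. Their poses are not given: they have to be found in the camera images.
- stand_axle (a point): Middle of the axle of a bench tumbler fixed to the bench, 110 mm above it, half-way along the barrel: a grey base plate with two uprights at its ends (the right one 133 mm high, the left one, 118 mm along y, 232 mm) that carry a free-spinning six-sided metal barrel. Axes: y along the axle (towards the index pin), z up, x across the axle, away from the robot.
- barrel_opening (a point): Centre of the barrel's only open side, 65 mm out from the axle, turning with the barrel; z points straight out of the opening, y along the axle. At the start it faces downward, hidden. The opening is 74 mm across the axle, 104 mm along it, rim 4 mm thick; the barrel is 130 mm deep below it. The barrel stays where it is left, coasts a little if flicked, turns either way without end.
- barrel (a joint): Turn of the barrel, rad: 0 (or any whole number of turns) has the opening straight up; grows as the top of the barrel moves to the stand's +x.
- turning_disc (a point): Centre of the plain rubber-edged turning disc on the right end of the barrel, on the axle at y = -57 mm from stand_axle: 180 mm diameter, 10 mm thick, top edge 200 mm above the bench, proud of the barrel by 15 mm or more all round. Pinch or stroke its upper edge with the fingertips and drag it across the axle. Turns with the barrel. The left end plate has 160 mm diameter.
- pin_knob (a point): Middle of the black round knob (28 mm diameter, 36 mm high, axis vertical) on top of the index pin, 71 mm along +y from stand_axle, 280 mm above the bench when up; moves with the pin. To lock: press it down to the stop (21 mm), shift it 18 mm along the stand's +y to the stop, and let it rise about 6 mm into the holding notch. The guide below it reaches 232 mm above the bench.
- pin (a joint): How far the pin is pushed down, m: 0 up, 0.021 stop, about 0.0145 in its holding notch. A spring lifts it (4 N at the top, 12 N at the stop); let go outside the notch it snaps back up. It enters a V notch in the steel index wheel (150 mm) that turns with the barrel; it can go down only with the opening up within about 0.08 rad, and then centres the barrel.
- pin_shift (a joint): How far the pin is shifted along the stand's +y, m: 0 free, 0.018 stop, 0.016 to 0.018 in the holding notch. A steel tooth lets it beyond 0.004 only with the pin pressed down 0.019 or more; a weak spring (about 1 N) draws it back to 0.
- cover_handle (a point): Middle of the handle bar of the loose cover, which lies pad down on the bench: plate 86 x 94 x 5 mm (x, y, z), under it a rubber pad 60 x 86 x 8 mm, on top a black bar 14 mm wide (x), 64 long (y), 12 thick. The point is 37 mm above the pad's underside. 0.15 kg. Closed: pad in the opening, plate on its rim between the end plates, y along the axle, this point 29 mm above barrel_opening.
- ethanol_bottle_mid (a point): Half-way up a white reagent bottle, 50 mm diameter, 118 mm tall, standing by; not to be knocked over.
- etchant_bottle_mid (a point): Half-way up an amber reagent bottle, 45 mm diameter, 103 mm tall, standing by; not to be knocked over.
- bar_1_mid (a point): Centre of a notched steel-grey test bar, 22 x 80 x 22 mm (x, y, z; long axis y, a narrow 4 mm groove across the middle of its top face), lying on the bench; 0.1 to 0.2 kg. Two to four of these are present; absent ones read None.
- bar_2_mid (a point): Centre of a notched steel-grey test bar, 22 x 80 x 22 mm (x, y, z; long axis y, a narrow 4 mm groove across the middle of its top face), lying on the bench; 0.1 to 0.2 kg. Two to four of these are present; absent ones read None.
- bar_3_mid (a point): Centre of a notched steel-grey test bar, 22 x 80 x 22 mm (x, y, z; long axis y, a narrow 4 mm groove across the middle of its top face), lying on the bench; 0.1 to 0.2 kg. Two to four of these are present; absent ones read None.
- bar_4_mid (a point): Centre of a notched steel-grey test bar, 22 x 80 x 22 mm (x, y, z; long axis y, a narrow 4 mm groove across the middle of its top face), lying on the bench; 0.1 to 0.2 kg. Two to four of these are present; absent ones read None.

How it is judged (in metres and radians):
On the way, in this order (a step that is already met when the one before it is completed fails the run):
1. the loading opening faces up and the barrel is still (angle between barrel_opening's own z axis and vertical below 0.1 rad and velocity of joint barrel between -0.2 and 0.2 rad/s), for 0.2 s.
2. the index pin is in its holding notch, with the opening up (angle between barrel_opening's own z axis and vertical below 0.1 rad and value of joint pin between 0.011 and 0.0185 m and value of joint pin_shift above 0.01 m), for 0.2 s.
3. all the bars are inside the barrel (x of bar_1_mid in the frame of barrel_opening between -0.065 and 0.065 m and y of bar_1_mid in the frame of barrel_opening between -0.05 and 0.05 m and z of bar_1_mid in the frame of barrel_opening between -0.126 and -0.004 m and x of bar_2_mid in the frame of barrel_opening between -0.065 and 0.065 m and y of bar_2_mid in the frame of barrel_opening between -0.05 and 0.05 m and z of bar_2_mid in the frame of barrel_opening between -0.126 and -0.004 m and x of bar_3_mid in the frame of barrel_opening between -0.065 and 0.065 m and y of bar_3_mid in the frame of barrel_opening between -0.05 and 0.05 m and z of bar_3_mid in the frame of barrel_opening between -0.126 and -0.004 m and x of bar_4_mid in the frame of barrel_opening between -0.065 and 0.065 m and y of bar_4_mid in the frame of barrel_opening between -0.05 and 0.05 m and z of bar_4_mid in the frame of barrel_opening between -0.126 and -0.004 m), for 0.2 s.
At the end, for the whole second after the job is handed in: The opening faces up within 0.1 rad with the index pin resting in its holding notch; every bar that is present is inside the barrel; the cover lies on the opening, centred within 10 mm across and 8 mm along the axle, flat within 0.08 rad and fully down (handle 22 to 36 mm above the opening) (all of step 3 and angle between barrel_opening's own z axis and vertical below 0.1 rad and value of joint pin above 0.011 m and value of joint pin_shift above 0.01 m and x of cover_handle in the frame of barrel_opening between -0.01 and 0.01 m and y of cover_handle in the frame of barrel_opening between -0.008 and 0.008 m and z of cover_handle in the frame of barrel_opening between 0.022 and 0.036 m and angle between the z axis of cover_handle and the z axis of barrel_opening, either way round below 0.08 rad and angle between cover_handle's own z axis and vertical below 0.3 rad); the robot touches nothing.
It fails at once if a bottle is knocked over (angle between any of ethanol_bottle_mid, etchant_bottle_mid's own z axis and vertical above 0.6 rad).
Of bar_1, bar_2, bar_3, bar_4 only 2 to 4 are there at a start; the rules pass over those that are not, and their reading is None.
At some moment in a run one of bar_1, bar_2, bar_3, bar_4 may be knocked a few centimetres aside while the robot is not near it.
Once in a run the grip may slacken for a moment while it holds something.
It also fails if it takes over 210 s, if anything falls off the work surface, if the arm or the gripper's body presses on something with over 40 N, if the wrist force passes 120 N, or if a joint passes its speed limit or range.

## Robot

A 6-joint arm with a two-finger parallel gripper is mounted at the origin on a cart in front of the work surface, level with it; the furniture and walls round the work are solid. World frame = base frame: x ahead of the robot, y to its left, z up, the work surface at z = 0. Lengths are in mm, angles in degrees, forces in N, time in s.
With the tool pointing down it reaches from about 250 to 725 mm from the base axis. Payload 4 kg.
Tool frame: the origin (TCP) lies on the centre line of the jaws, within the pads' length; the fingertips stand bot.finger_overhang ahead of it and the grasp point (between the pads) lies 6 mm ahead of it (bot.finger_overhang is the distance from the TCP to the fingertips, in mm); z points along the fingers, y is the direction in which the jaws open and shut (so a half turn about z gives the same grasp; the last joint's range is limited). The gripper opens to 85 mm and grips with 20 to 120 N. Pads are 22 mm wide; open, the fingers measure 114 mm over their backs; the gripper's body (76 mm by 85 mm) begins 54 mm behind the grasp point. The pads swing forward as they close: fully open they stand 13 mm farther back than shut.
Start: joints at [-66.578, 13.785, 0.286, 76.501, 0, 90], TCP at [198.752, -458.799, 225.906] pointing down, gripper open.
Joint ranges: [-155.79, 155.79], [-60.16, 107.12], [-62.33, 73.08], [-114, 123.19], [-81.49, 82.49], [-180, 180]. Speed limits (degrees/s): [159.86, 159.86, 180, 180, 180, 180].

## Interface

Orientations are given as a 3x3 rotation matrix whose columns are the frame's x, y, z axes.
In Python, from workcell import bot gives the robot as it stands. The module is installed in compiled form; this text tells all that it offers.
- The arm moves only by the shell command python3 -m pendant 'ROWS' [FORCE]. ROWS is JSON, a list of rows, each a list of 7 numbers: the turn, a rotation vector about the tool's x, y, z in degrees, then the shift along the tool's x, y, z in cm, then the finger opening in cm, from 0 to 8.54. A call has 1 to 12 rows; each row is the pose to reach, as a shift and turn from the pose measured when the call began, along the tool's axes at that moment; what a row does not reach only later rows make up. A row lasts 1/12 s, in which the tool goes at most 41.7 mm and 7.16 degrees, less where a joint would pass 70% of its speed; a pose out of reach is approached as far as the arm can. A call with a gripper value outside its range is refused whole. The fingers move at their own pace and stop on an object; FORCE is the grip in N (left out, the last holds). Time passes only in rows, so rows that repeat a pose let the fingers close. It gives the time, the measured TCP pose, the force and the opening at its end, in the units of the state.
- bot.state(): the state, without advancing time (a new reading comes with each control period).
- bot.get_image(name): name is "scene" or "top" or "wrist"; returns (picture, depth): 384x512x3 uint8, blue, green, red; 384x512 float32, mm along the optical axis (not along the pixel's ray), 0 where there is no reading.
- bot.camera_info(name): a dict with "mtx" (3x3 intrinsics, pixels), "cam_to_world" (4x4, takes a point from camera to world coordinates). Camera axes: x right, y up, looking along -z (the intrinsics and any distortion apply to the point x, -y, -z); pixel columns grow to the right and rows downward; lengths in mm; the calibration is good to about 2 mm. A picture is of the moment at which its call begins: read the wrist's pose just before it. camera_info takes no time and is no camera call; for the wrist camera it gives the pose at the moment of the call.
- bot.sign_off(): hands the job in, once; it reports no verdict.
The state is a dict: "clock": time; "joints": joint angles; "joint_velocities": joint speeds; "tau": joint torques, N m; "tool_pos": TCP position; "eef_rot": TCP orientation; "contact_force": force on the tool from outside, world axes, zero at the start; "wrist_torque": the same for the moment, N m; "opening": finger opening in mm.
Only numpy, scipy, OpenCV 4.12 (cv2) and the standard library are available. Lean on these libraries where they do the work, as an engineer would, in place of code of your own. Each camera call takes 0.05 s, during which the arm holds its last target. There are 200 camera calls.

## Working session

There is one attempt and no reset: what is moved stays moved. The work goes in short steps, Python scripts to look and compute and a shell command to move; the robot and the scene stay as the last step left them, time stands still between calls to the robot, and variables do not carry over. Pictures are saved under pics/ and viewed, about 12 in all and at most 16, crops included, and the job is handed in when it is done.

```bash
mkdir -p pics; cat > h.py <<'E'
import numpy as np, cv2
from workcell import bot
def grab(n,save=None):
    ci=bot.camera_info(n); im,d=bot.get_image(n)
    if save: cv2.imwrite('pics/'+save,im)
    return im,d,np.array(ci['mtx']),np.array(ci['cam_to_world'])
def cloud(d,K,T):
    v,u=np.mgrid[:d.shape[0],:d.shape[1]]
    P=np.stack([(u-K[0,2])/K[0,0]*d,-(v-K[1,2])/K[1,1]*d,-d],-1)
    return P@T[:3,:3].T+T[:3,3]
def onplane(u,v,K,T,z):
    r=T[:3,:3]@np.array([(u-K[0,2])/K[0,0],-(v-K[1,2])/K[1,1],-1.]); o=T[:3,3]
    return o+r*(z-o[2])/r[2]
def proj(p,K,T):
    c=T[:3,:3].T@(np.array(p)-T[:3,3]); return K[0,2]+K[0,0]*c[0]/-c[2],K[1,2]+K[1,1]*c[1]/c[2]
def todelta(p,yaw=None):
    """shift in tool axes cm to TCP world p"""
    s=bot.state(); R=np.array(s['eef_rot']); return (R.T@(np.array(p)-np.array(s['tool_pos']))/10).round(2)
E
python3 - <<'E'
from h import *
s=bot.state(); print({k:np.round(v,2).tolist() for k,v in s.items()}, bot.finger_overhang)
a=[]
for n in ['scene','top','wrist']:
    im,d,K,T=grab(n,n+'0.png'); a.append(im); print(n,K.round(1).tolist(),T.round(2).tolist(),bot.camera_info(n).keys())
    np.savez(n+'0.npz',im=im,d=d,K=K,T=T)
E
```

```text
{'clock': 0.0, 'joints': [-66.58, 13.83, 0.21, 76.5, 0.0, 90.0], 'joint_velocities': [0.05, 0.06, -0.01, 0.02, -0.02, -0.02], 'tau': [0.0, -37.23, 25.24, 0.02, 0.0, 0.0], 'tool_pos': [198.5, -458.21, 225.0], 'eef_rot': [[0.92, 0.4, -0.0], [0.4, -0.92, 0.0], [0.0, -0.0, -1.0]], 'contact_force': [0.37, 1.16, 0.14], 'wrist_torque': [-0.01, 0.01, -0.05], 'opening': 85.55} 25.0
scene [[406.4, 0.0, 252.3], [0.0, 406.4, 188.2], [0.0, 0.0, 1.0]] [[0.16, 0.87, -0.47, 116.39], [-0.99, 0.15, -0.07, 151.58], [0.01, 0.48, 0.88, 939.88], [0.0, 0.0, 0.0, 1.0]] dict_keys(['mtx', 'cam_to_world'])
top [[483.8, 0.0, 252.2], [0.0, 483.8, 194.7], [0.0, 0.0, 1.0]] [[-0.01, 0.99, -0.13, 329.11], [-1.0, -0.0, 0.01, 197.49], [0.01, 0.13, 0.99, 1449.43], [0.0, 0.0, 0.0, 1.0]] dict_keys(['mtx', 'cam_to_world'])
wrist [[304.4, 0.0, 255.8], [0.0, 304.4, 191.7], [0.0, 0.0, 1.0]] [[0.4, 0.87, 0.28, 270.77], [-0.92, 0.38, 0.12, -427.41], [-0.0, -0.31, 0.95, 373.79], [0.0, 0.0, 0.0, 1.0]] dict_keys(['mtx', 'cam_to_world'])
```

View pics/scene0.png

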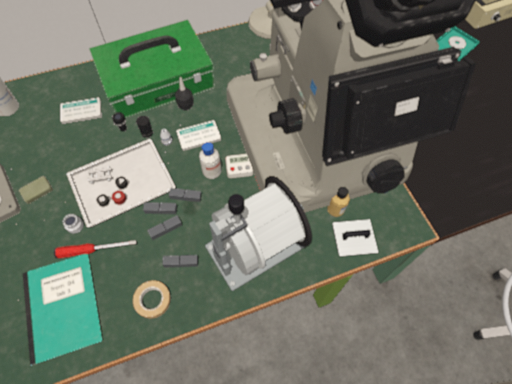

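View pics/top0.png

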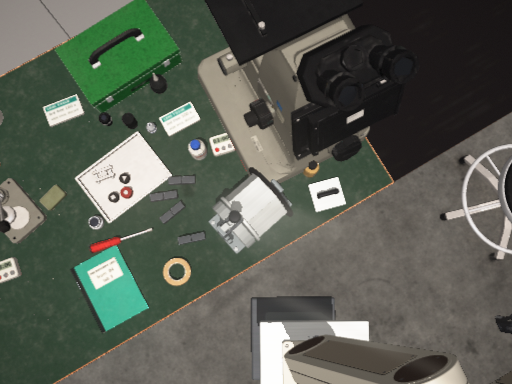

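Both views show four bars (scene px about (185,194), (160,208), (165,227), (180,261)), the tumbler with its knob at (236,204) and its black disc at (290,210), the cover at (355,238), and the bottles at (209,160) and (339,203). A large microscope stands behind the stand.

```bash
cat > m.py <<'E'
from h import *
def bars(n,im,d,K,T,roi=None,show=True):
    P=cloud(d,K,T); hsv=cv2.cvtColor(im,cv2.COLOR_BGR2HSV)
    m=((P[...,2]>13)&(P[...,2]<30)&(hsv[...,1]<70)&(d>0)).astype(np.uint8)
    if roi is not None: m[~((P[...,0]>roi[0])&(P[...,0]<roi[1])&(P[...,1]>roi[2])&(P[...,1]<roi[3]))]=0
    out=[]
    k,l,st,c=cv2.connectedComponentsWithStats(m,connectivity=4)
    for i in range(1,k):
        if st[i,4]<60: continue
        q=P[l==i]; t=q[q[:,2]>np.percentile(q[:,2],40)-2]
        (cx,cy),(w,h),a=cv2.minAreaRect(np.float32(q[:,:2]))
        b=cv2.boxPoints(((cx,cy),(w,h),a)); e=b[1]-b[0]; f=b[2]-b[1]
        e=e if np.linalg.norm(e)>np.linalg.norm(f) else f
        out.append((round(cx),round(cy),round(float(np.median(q[:,2])),1),sorted([round(w),round(h)]),round(float(np.degrees(np.arctan2(e[1],e[0]))%180),1),c[i].round()))
    if show:
        for o in out: print(n,*o)
    return out
E
python3 - <<'E'
from m import *
for n in ['scene','top']:
    z=np.load(n+'0.npz'); im,d,K,T=[z[k] for k in ('im','d','K','T')]
    bars(n,im,d,K,T)
    P=cloud(d,K,T)
    px={'scene':dict(knob=(236,201),cover=(355,235),plate=(345,228),wht=(208,147),amb=(343,191),disc=(290,200),bench=(200,290)),
        'top':dict(knob=(234,216),cover=(327,191),plate=(320,205),wht=(195,146),amb=(313,167),bench=(200,300))}[n]
    for k,(u,v) in px.items(): print(n,k,P[v,u].round(0))
    # stand cloud: high points near knob
    k0=P[px['knob'][1],px['knob'][0]]
    m=(abs(P[...,2]-298)<6)&(np.hypot(P[...,0]-k0[0],P[...,1]-k0[1])<40); q=P[m]; print('knob top',len(q),q.mean(0).round(1),np.ptp(q,axis=0).round(0))
    m=(d>0)&(P[...,2]>70)&(P[...,2]<215)&(np.hypot(P[...,0]-k0[0],P[...,1]-k0[1])<230)&(im.max(-1)<45); 
    q=P[m]; print('dark',len(q),np.percentile(q,[2,50,98],axis=0).round(0).tolist())
E
python3 - <<'E'
import cv2
a=cv2.imread('pics/scene0.png')[120:290,130:400]
cv2.imwrite('pics/c1.png',cv2.resize(a,None,fx=2.9,fy=2.9,interpolation=cv2.INTER_CUBIC))
E
```

```text
scene 1252 390 21.6 [142, 267] 89.3 [247.  19.]
scene 970 895 22.2 [13, 345] 120.0 [49. 57.]
scene 786 753 15.0 [66, 109] 112.8 [ 80. 110.]
scene 755 949 20.9 [23, 58] 156.9 [  9. 108.]
scene 758 398 15.1 [68, 109] 118.2 [199. 135.]
scene 633 631 15.6 [10, 183] 128.0 [102. 160.]
scene 678 270 20.8 [59, 66] 107.4 [238. 165.]
scene 508 838 21.2 [42, 163] 25.8 [  6. 197.]
scene 585 421 21.6 [59, 148] 59.9 [182. 191.]
scene 587 625 15.9 [36, 60] 109.8 [ 99. 174.]
scene 508 574 16.0 [134, 272] 88.6 [106. 205.]
scene 517 770 21.7 [48, 70] 135.1 [ 35. 189.]
scene 572 561 23.0 [28, 29] 98.6 [121. 182.]
scene 517 592 20.1 [29, 31] 46.9 [102. 199.]
scene 520 443 21.9 [25, 80] 97.9 [160. 207.]
scene 470 417 21.9 [24, 79] 129.6 [164. 227.]
scene 438 635 20.4 [25, 38] 146.2 [ 75. 226.]
scene 558 -54 14.4 [25, 59] 109.6 [358. 224.]
scene 522 -46 14.4 [85, 94] 104.5 [354. 242.]
scene 406 523 15.8 [8, 96] 107.2 [114. 245.]
scene 393 358 22.0 [24, 79] 101.2 [180. 260.]
scene 301 410 18.1 [38, 54] 154.9 [147. 294.]
scene knob [431. 225. 300.]
scene cover [514. -40.  45.]
scene plate [542. -21.  15.]
s
[... 423 characters left out ...]
 [36, 90] 79.7 [180. 179.]
top 575 559 21.0 [27, 29] 48.2 [124. 178.]
top 481 885 20.8 [120, 170] 42.4 [ 21. 211.]
top 521 771 19.7 [45, 73] 132.2 [ 52. 196.]
top 521 441 19.8 [23, 81] 98.4 [164. 195.]
top 519 590 18.9 [27, 28] 91.6 [113. 196.]
top 472 415 20.0 [24, 80] 129.7 [172. 212.]
top 442 637 24.7 [34, 35] 11.1 [ 96. 222.]
top 395 357 20.2 [22, 80] 101.6 [191. 238.]
top 308 893 18.9 [59, 59] 109.3 [  8. 269.]
top knob [434. 225. 292.]
top cover [529. -43.  43.]
top plate [491. -27.   8.]
top wht [649. 339. 114.]
top amb [589.   6. 105.]
top bench [ 154.  401. -748.]
knob top 103 [434.3 223.9 296.3] [27. 26.  9.]
dark 2 [[597.0, 65.0, 212.0], [599.0, 66.0, 213.0], [600.0, 67.0, 214.0]]
```

View pics/c1.png

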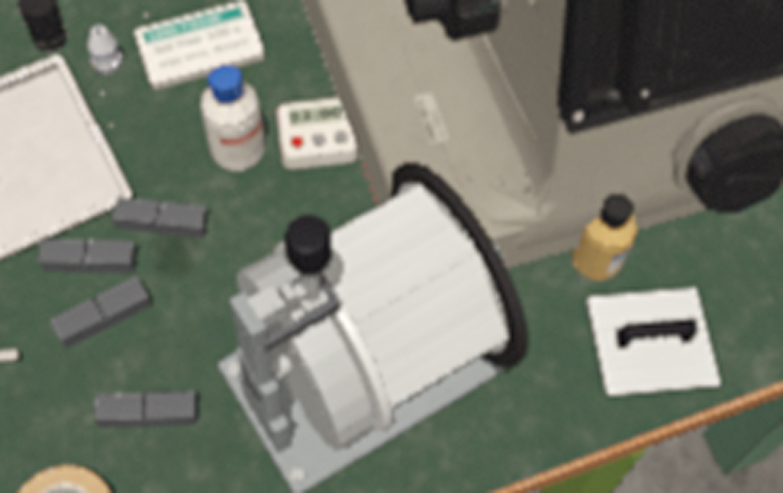

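```bash
python3 - <<'E'
from m import *
z=np.load('scene0.npz'); im,d,K,T=[z[k] for k in ('im','d','K','T')]; P=cloud(d,K,T)
k=np.array([432.5,224.5])
m=np.zeros(d.shape,bool); m[174:250,262:313]=1
m&=(im.max(-1)<60)&(P[...,2]>90)&(P[...,2]<206)&(d>0)
q=P[m]; print(len(q))
for _ in range(4):
    c=q[:,:2].mean(0); _,_,V=np.linalg.svd(q[:,:2]-c); x=V[0]*np.sign(V[0][0]); n=np.array([-x[1],x[0]]); r=(q[:,:2]-c)@n
    print(len(q),c.round(1),'yaw of x',np.degrees(np.arctan2(x[1],x[0])).round(2),'resid',r.std().round(2),'knob: along x',((k-c)@x).round(1),'along y',((k-c)@n).round(1),'xrange',np.percentile((q[:,:2]-k)@x,[0,100]).round(0), 'zmax',q[:,2].max().round(0), 'r',np.percentile(r,[0,100]).round(1))
    q=q[abs(r)<2.5*r.std()]
# disc circle: in axle frame, radius check about knob line
s=(q[:,:2]-k)@x; A=np.c_[2*s,2*q[:,2],np.ones(len(q))]; sol=np.linalg.lstsq(A,s**2+q[:,2]**2,rcond=None)[0]; print('circle',sol[:2].round(1),np.sqrt(sol[2]+sol[0]**2+sol[1]**2).round(1))
# base plate edge
hsv=cv2.cvtColor(im,cv2.COLOR_BGR2HSV)
m=(P[...,2]>2)&(P[...,2]<12)&(hsv[...,1]<60)&(np.hypot(P[...,0]-470,P[...,1]-170)<150)&(hsv[...,2]>100)&(d>0)
g=P[m][:,:2]; u=(g-k)@x; w=(g-k)@n
print(len(g),np.percentile(u,[1,50,99]),np.percentile(w,[1,50,99]))
# Line fit to near edge: min u per w bin
W=np.arange(-120,-5,10); U=[np.percentile(u[(w>a)&(w<a+10)],3) if ((w>a)&(w<a+10)).sum()>3 else np.nan for a in W]; print(np.round(U,1))
for v,uu in [(490,298),(370,500)]: print(onplane(130+uu/2.9,120+v/2.9,K,T,6).round(0))
z=np.load('top0.npz'); im,d,K,T=[z[k] for k in ('im','d','K','T')]; P=cloud(d,K,T)
a=bars('top',im,d,K,T,(540,620,350,440))
m=(d>0)&(P[...,2]>13)&(P[...,2]<30)&(P[...,0]>545)&(P[...,0]<600)&(P[...,1]>340)&(P[...,1]<440)&(im.max(-1)<110)
q=P[m]; print(cv2.minAreaRect(np.float32(q[:,:2])))
E
```

```text
401
401 [498.8 117.3] yaw of x 41.47 resid 2.01 knob: along x 21.3 along y 124.2 xrange [-89.  83.] zmax 202.0 r [-6.4  2.8]
397 [499.  117.5] yaw of x 41.43 resid 1.94 knob: along x 20.9 along y 124.2 xrange [-89.  83.] zmax 202.0 r [-4.8  2.7]
397 [499.  117.5] yaw of x 41.43 resid 1.94 knob: along x 20.9 along y 124.2 xrange [-89.  83.] zmax 202.0 r [-4.8  2.7]
397 [499.  117.5] yaw of x 41.43 resid 1.94 knob: along x 20.9 along y 124.2 xrange [-89.  83.] zmax 202.0 r [-4.8  2.7]
circle [ -1.6 117.2] 82.0
1027 [-139.40378649  -53.19396622  120.81866146] [-177.83764146    1.05911298   60.14903415]
[-142.8 -140.2 -141.7  -66.1  -93.8 -128.3 -120.6 -124.1 -103.4  -92.6
 -116.5 -107.4]
[351. 225.   6.]
[478.  77.   6.]
top 569 394 19.9 [36, 87] 79.7 [180. 179.]
((569.5769653320312, 388.69482421875), (24.025146484375, 80.48855590820312), 3.5822677612304688)
```

```bash
python3 - <<'E'
from m import *
A=np.array([479.,171,0]); yaw=np.radians(41.0); ex=np.array([np.cos(yaw),np.sin(yaw)]); ey=np.array([-ex[1],ex[0]])
for n in ['scene','top']:
    z=np.load(n+'0.npz'); d,K,T=z['d'],z['K'],z['T']; P=cloud(d,K,T).reshape(-1,3); P=P[(d>0).ravel()]
    X=(P[:,:2]-A[:2])@ex; Y=(P[:,:2]-A[:2])@ey; Z=P[:,2]
    H=np.full((16,17),-1)
    for i in range(16):
        for j in range(17):
            m=(X>=-140+25*i)&(X<-115+25*i)&(Y>=-200+25*j)&(Y<-175+25*j)
            if m.sum(): H[i,j]=np.percentile(Z[m],95)
    print(n,'rows X -140.. cols Y -200..'); print(H)
E
```

```text
scene rows X -140.. cols Y -200..
[[  37   16   14    3    2    2    3    3    3    3    3    2    2    1
    -1 -742 -743]
 [  45   44   14    2    2    2    3    3    3    3    2    3    3    2
     2    2    2]
 [  15   15    3    3    3  162  132  131  132  132  145  143    3    3
     2    2    3]
 [  61   13    3    3    0  186  160  159  159  160  174  171   14   10
     3    2    3]
 [ 602    3    3    3  132  198  182  181  181  181  189  197  133   43
     3    2    2]
 [ 601  212   96   84  134  200  180  180  180  180  299  298  233  124
     3    3    3]
 [ 583  282  108   94   -1  199  175  175  175  175  298  290  234   66
    19    4    2]
 [ 545  372  106   94   -1  193  170  171  171  173  176  178   15   10
    24   24   23]
 [ 550  399  101   94   -1  174   -1   -1   -1   -1  155  156   10    4
     3   23   26]
 [ 528  129   98   93   92  126   -1   -1   -1   -1   -1    2    3    2
     2    3    3]
 [ 412  215  189   94   92   91    2    2   -1    3    2    3    3    2
     3    3    3]
 [ 387  236  229  153   92   88    2    2    2    3    2    3    3    3
    
[... 1147 characters left out ...]
5   93  174  136  137  135  136  157  154   11    3
     3   24   24]
 [ 555  121   97   93   92  119    3    4    3    3    3    2    4    4
     4    3    3]
 [ 406  214   97   96   92   89    3    5    3    3    3    3    4    2
     2    3    4]
 [ 356  234  222   95   93   84    3    4    3    4    3    3    2    5
    23   25   23]
 [ 241  237  218  210   92   36    3    4    4    3    5   17    4   12
    23   25   22]
 [ 231  231  213   92   91   25   24   14    3    3   18   25   24   23
    24   21    3]
 [ 471  471  467   93   90   22   24   83  116   77    5   21   24   24
    22   25   23]
 [ 471  471  465   92   84   23   21   99  121   87    3    3   16   21
    16   16   17]]
```

```bash
cat >> h.py <<'E'
from scipy.spatial.transform import Rotation as Ro
YAW=41.0
def base(yaw): 
    a=np.radians(yaw); c,s=np.cos(a),np.sin(a); return np.array([[c,s,0],[s,-c,0],[0,0,-1.]])
AX=np.array([479.,171.,110.]); EX=np.r_[np.cos(np.radians(YAW)),np.sin(np.radians(YAW)),0]; EY=np.array([-EX[1],EX[0],0])
def st(x,y,z): return np.array([AX[0],AX[1],0])+x*EX+y*EY+np.array([0,0,z])
def plan(targets,chain=False):
    """targets: (worldTCP,yaw,phi); prints row numbers from present pose, or each from the last if chain"""
    s=bot.state(); R0=np.array(s['eef_rot']); p0=np.array(s['tool_pos'])
    print('now',p0.round(1),'t',round(s['clock'],1),'open',round(s['opening'],1),'F',np.round(s['contact_force'],1),'j',np.round(s['joints'],0).tolist())
    for p,yaw,*phi in targets:
        R=base(yaw)@Ro.from_euler('y',-(phi[0] if phi else 0),degrees=True).as_matrix(); rv=np.degrees(Ro.from_matrix(R0.T@R).as_rotvec())
        print(np.r_[rv.round(1),(R0.T@(np.array(p)-p0)/10).round(2)].tolist())
        if chain: R0,p0=R,np.array(p)
E
python3 -c "
from h import *
plan([((380,60,330),30),(st(0,-57,280),41),(st(0,-57,214),41)],True)"
```

```text
now [ 198.6 -458.3  225.2] t 0.1 open 85.1 F [-1.  -0.1  0.4] j [-67.0, 14.0, 0.0, 77.0, -0.0, 90.0]
[-0.1, -0.0, -6.6, 37.25, -40.37, -10.41]
[0.0, 0.0, -11.0, 15.21, 0.93, 5.0]
[0.0, 0.0, 0.0, 0.0, 0.0, 6.6]
```

```bash

python3 -m pendant '[[0,0,-6.6,37.2,-40.4,-10.4,8],[0,0,-6.6,37.2,-40.4,-10.4,8],[0,0,-6.6,37.2,-40.4,-10.4,8],[0,0,-6.6,37.2,-40.4,-10.4,8],[0,0,-6.6,37.2,-40.4,-10.4,8],[0,0,-6.6,37.2,-40.4,-10.4,6],[0,0,-6.6,37.2,-40.4,-10.4,4],[0,0,-6.6,37.2,-40.4,-10.4,4],[0,0,-6.6,37.2,-40.4,-10.4,4],[0,0,-6.6,37.2,-40.4,-10.4,4],[0,0,-6.6,37.2,-40.4,-10.4,4],[0,0,-6.6,37.2,-40.4,-10.4,4]]' 40
python3 -c "
from h import *
plan([((380,60,330),30),(st(0,-57,280),41),(st(0,-57,214),41)],True)"
```

```text
clock: 1.15
tool_pos: [360.1, 7.2, 319.3]
eef_rot: [[0.866, 0.5, -0.0], [0.5, -0.866, 0.001], [0.001, -0.001, -1.0]]
contact_force: [1.6, -1.6, 0.3]
opening: 40.4
now [360.1   7.2 319.3] t 1.1 open 40.4 F [ 1.6 -1.6  0.3] j [1.0, -4.0, -5.0, 88.0, 0.0, 151.0]
[-0.1, -0.0, 0.0, 4.36, -3.58, -1.06]
[0.0, 0.0, -11.0, 15.21, 0.93, 5.0]
[0.0, 0.0, 0.0, 0.0, 0.0, 6.6]
```

```bash

python3 -m pendant '[[0,0,0,4.4,-3.6,-1,4],[0,0,0,4.4,-3.6,-1,4],[0,0,-11,19.6,-2.7,4,4],[0,0,-11,19.6,-2.7,4,4],[0,0,-11,19.6,-2.7,4,4],[0,0,-11,19.6,-2.7,4,4],[0,0,-11,19.6,-2.7,4,4],[0,0,-11,19.6,-2.7,4,4],[0,0,-11,19.6,-2.7,4,4],[0,0,-11,19.6,-2.7,4,4]]' >/dev/null
python3 - <<'E'
from h import *
im,d,K,T=grab('wrist','w1.png')
plan([(st(0,-57,280),41),(st(0,-57,214),41)],True)
for p in [(0,-57,200),(0,-57,188),(40,-57,190)]: print(p,np.round(proj(st(*p),K,T)))
P=cloud(d,K,T); g=np.c_[(P.reshape(-1,3)-AX)@EX,(P.reshape(-1,3)-AX)@EY,P.reshape(-1,3)[:,2]]
m=(abs(g[:,0])<25)&(g[:,2]>192)&(g[:,2]<206)&(g[:,1]<-20); print(m.sum(),np.percentile(g[m],[2,50,98],axis=0).round(1))
E
```

```text
now [515.7 128.2 280.9] t 2.0 open 40.1 F [ 0.4  0.6 -0.6] j [14.0, 16.0, 12.0, 85.0, 0.0, 153.0]
[-0.0, -0.1, -0.0, 0.03, 0.06, 0.09]
[0.0, 0.0, 0.0, 0.0, 0.0, 6.6]
(0, -57, 200) [257. 197.]
(0, -57, 188) [257. 192.]
(40, -57, 190) [257. 145.]
740 [[-23.8 -61.3 195.5]
 [  2.4 -56.5 198.7]
 [ 23.9 -51.7 200.8]]
```

View pics/w1.png

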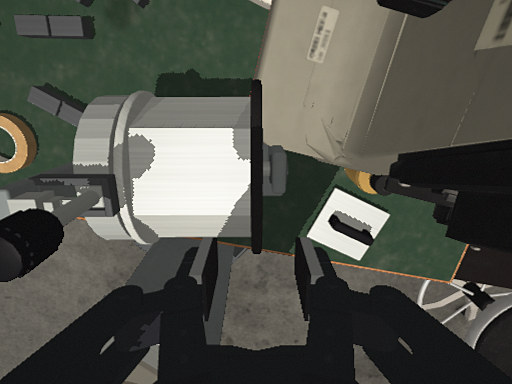

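The view confirms the disc edge is vertical at column 257, midway between the fingers. The alignment and yaw are right, so I'll stroke it next.

```bash

python3 -m pendant '[[0,10,0,-2.2,0,1.7,4],[0,20,0,-4.4,0,3.4,4],[0,30,0,-6.5,0,5.1,4],[0,40,0,-8.7,0,6.8,3.5],[0,40,0,-8.7,0,6.8,3.5],[0,40,0,-8.7,0,6.8,3.5],[0,40,0,-8.7,0,6.8,3],[0,40,0,-8.7,0,6.8,3],[0,40,0,-6.9,0,8.9,3],[0,40,0,-6.9,0,8.9,3]]' 
python3 -c "
from h import *
a=np.radians(-40); plan([(st(107*np.sin(a),-57,110+107*np.cos(a)),41,-40)])"
```

```text
clock: 2.87
tool_pos: [466.6, 83.7, 192.9]
eef_rot: [[0.575, 0.657, 0.488], [0.503, -0.754, 0.422], [0.645, 0.003, -0.764]]
contact_force: [-0.2, 0.4, -0.1]
opening: 30.0
now [466.6  83.7 192.9] t 2.9 open 30.0 F [-0.2  0.4 -0.1] j [-8.0, -7.0, -41.0, 27.0, 29.0, 138.0]
[0.1, -0.2, 0.2, -0.22, -0.07, -0.07]
```

```bash

python3 -m pendant '[[0,0,0,0,0,0,0.6],[0,0,0,0,0,0,0.6],[0,0,0,0,0,0,0.6],[0,0,0,0,0,0,0.6],[0,-5,0,0.93,0,0.04,0.6],[0,-10,0,1.86,0,0.16,0.6],[0,-15,0,2.77,0,0.36,0.6],[0,-20,0,3.66,0,0.65,0.6],[0,-25,0,4.52,0,1.0,0.6],[0,-30,0,5.35,0,1.43,0.6],[0,-35,0,6.14,0,1.94,0.6],[0,-40,0,6.88,0,2.5,0.6]]' 40
python3 -m pendant '[[0,-5,0,0.93,0,0.04,0.6],[0,-10,0,1.86,0,0.16,0.6],[0,-15,0,2.77,0,0.36,0.6],[0,-20,0,3.66,0,0.65,0.6],[0,-25,0,4.52,0,1.0,0.6],[0,-30,0,5.35,0,1.43,0.6],[0,-35,0,6.14,0,1.94,0.6],[0,-38,0,6.59,0,2.27,0.6],[0,-40,0,6.88,0,2.5,0.6],[0,-40,0,6.88,0,2.5,0.6],[0,-40,0,6.88,0,2.5,0.6]]'
python3 - <<'E'
from h import *
im,d,K,T=grab('scene','s1.png'); cv2.imwrite('pics/s1c.png',cv2.resize(im[130:300,180:380],None,fx=3,fy=3))
a=np.radians(40); plan([(st(107*np.sin(a),-57,110+107*np.cos(a)),41,40)])
E
```

```text
clock: 3.87
tool_pos: [519.2, 129.4, 219.9]
eef_rot: [[0.754, 0.657, 0.004], [0.657, -0.754, -0.003], [0.001, 0.005, -1.0]]
contact_force: [0.5, -0.6, 1.1]
opening: 6.3
clock: 4.78
tool_pos: [549.7, 161.6, 181.1]
eef_rot: [[0.607, 0.667, -0.432], [0.522, -0.745, -0.416], [-0.6, 0.027, -0.8]]
contact_force: [19.0, 7.5, 27.0]
opening: 5.6
now [549.5 161.4 181.3] t 4.8 open 6.2 F [18.4  7.1 27.5] j [23.0, 56.0, 54.0, 123.0, -12.0, 166.0]
[1.7, -3.1, -0.3, 1.11, 0.41, -2.15]
```

View pics/s1c.png

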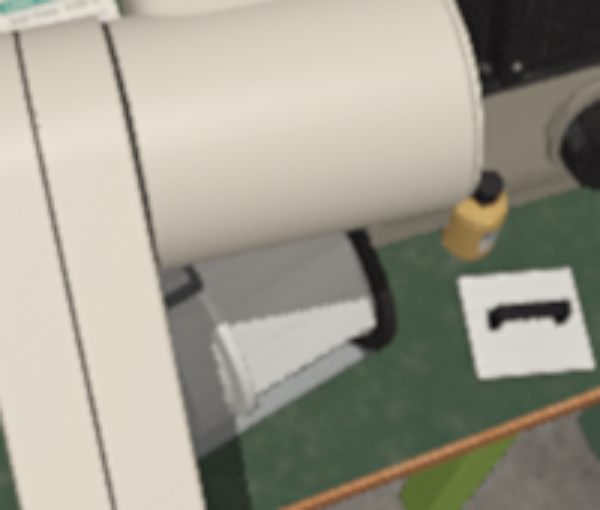

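The +40° tilt ran into the joint 4 limit (123°) and the fingers slipped off. I'll retract and measure the barrel.

```bash

python3 -m pendant '[[0,0,0,0,0,-0.5,1.5],[0,0,0,0,0,-1,3],[0,0,0,0,0,-2,3],[0,0,0,0,0,-4,3],[0,0,0,0,0,-5,3],[0,0,0,0,0,-6,3],[0,0,0,0,0,-6,3]]' 
cat >> h.py <<'E'
def hexang(n='scene',save=None):
    """face normals of the barrel seen, stand frame: angle from vertical toward +x"""
    im,d,K,T=grab(n,save); P=cloud(d,K,T).reshape(-1,3)[(d>0).ravel()]
    X=(P-AX)@EX; Y=(P-AX)@EY; Z=P[:,2]-110; r=np.hypot(X,Z)
    m=(Y>-46)&(Y<42)&(r<80)&(r>40)&(Z>-30); X,Z,Y=X[m],Z[m],Y[m]
    print('n',m.sum())
    best=[]
    for f in np.arange(-90,91,1.):
        a=np.radians(f); h=X*np.sin(a)+Z*np.cos(a); t=X*np.cos(a)-Z*np.sin(a)
        q=(abs(h-65)<2.5)&(abs(t)<34); best.append((q.sum(),f))
    c=np.array(best); 
    for i in range(1,len(c)-1):
        if c[i,0]>=c[max(0,i-15):i+16,0].max() and c[i,0]>60: print('face',c[i])
    for lo in range(-90,90,15):
        b=np.degrees(np.arctan2(X,Z)); q=(b>=lo)&(b<lo+15); q.sum()>5 and print(lo,q.sum(),'r',np.percentile(np.hypot(X,Z)[q],[5,50,95]).round(0))
E
python3 - <<'E'
from h import *
hexang('scene'); hexang('top'); plan([])
z=np.load('scene0.npz'); im0=z['im']
E
```

```text
clock: 5.42
tool_pos: [547.3, 171.3, 205.5]
eef_rot: [[0.623, 0.673, -0.399], [0.538, -0.739, -0.406], [-0.568, 0.038, -0.822]]
contact_force: [-0.3, 0.4, -0.2]
opening: 30.1
n 1447
face [1006.  -55.]
face [230.   5.]
-90 174 r [68. 71. 74.]
-75 269 r [64. 67. 69.]
-60 264 r [63. 65. 66.]
-45 292 r [64. 68. 71.]
-30 341 r [70. 73. 76.]
-15 107 r [66. 68. 71.]
n 0
now [547.4 171.1 204.7] t 5.5 open 30.1 F [-0.4  0.2  0.3] j [24.0, 54.0, 54.0, 123.0, -12.0, 166.0]
```

```bash

python3 -c "
from h import *
f=lambda r,a:(st(r*np.sin(np.radians(a)),-57,110+r*np.cos(np.radians(a))),41,a)
plan([f(175,0),f(140,-45),f(103,-45)],True)"

```

```text
now [547.4 171.1 204.7] t 5.5 open 30.1 F [-0.4  0.2  0.3] j [24.0, 54.0, 54.0, 123.0, -12.0, 166.0]
[2.5, 34.6, 0.6, -8.81, 1.41, -3.61]
[0.0, 45.0, -0.0, -9.9, -0.0, 7.6]
[0.0, 0.0, 0.0, 0.0, 0.0, 3.7]
```

```bash

python3 -m pendant '[[0,0,0,-1.5,0,-3.6,3],[0,0,0,-3,0,-4.5,3],[2.5,34.6,0.6,-8.8,1.4,-3.6,3],[2.5,34.6,0.6,-8.8,1.4,-3.6,3],[2.5,34.6,0.6,-8.8,1.4,-3.6,3],[2.5,34.6,0.6,-8.8,1.4,-3.6,3],[2.5,34.6,0.6,-8.8,1.4,-3.6,3],[2.5,34.6,0.6,-8.8,1.4,-3.6,3]]' >/dev/null
python3 - <<'E'
from h import *
hexang('scene')
f=lambda r,a:(st(r*np.sin(np.radians(a)),-57,110+r*np.cos(np.radians(a))),41,a)
plan([f(140,-45),f(103,-45)],True)
E
```

```text
n 2456
face [1010.  -55.]
face [1010.  -54.]
face [1034.    5.]
-90 184 r [68. 71. 74.]
-75 257 r [64. 66. 69.]
-60 268 r [63. 65. 67.]
-45 295 r [65. 68. 71.]
-30 369 r [70. 73. 76.]
-15 331 r [65. 68. 71.]
0 298 r [64. 66. 68.]
15 314 r [66. 69. 73.]
30 128 r [71. 74. 76.]
now [514.3 126.1 285.6] t 6.2 open 29.8 F [ 0.  -0.6  0.3] j [14.0, 16.0, 13.0, 86.0, -0.0, 153.0]
[0.1, 45.1, -0.1, -9.61, 0.02, 7.67]
[0.0, 0.0, 0.0, 0.0, 0.0, 3.7]
```

```bash

python3 -m pendant '[[0,10,0,-2.2,0,1.7,3],[0,20,0,-4.4,0,3.4,3],[0,30,0,-6.5,0,5.1,3],[0,45,0,-9.6,0,7.7,3],[0,45,0,-9.6,0,7.7,3],[0,45,0,-9.6,0,7.7,3],[0,45,0,-9.6,0,7.7,3],[0,45,0,-9.6,0,7.7,3],[0,45,0,-9.6,0,7.7,3]]' > /dev/null
python3 -m pendant '[[0,0,0,0,0,1.9,3],[0,0,0,0,0,3.7,2.5],[0,0,0,0,0,3.7,2],[0,0,0,0,0,3.7,0.4],[0,0,0,0,0,3.7,0.4],[0,0,0,0,0,3.7,0.4],[0,0,0,0,0,3.7,0.4]]' 50
python3 -c "
from h import *
f=lambda r,a:(st(r*np.sin(np.radians(a)),-57,110+r*np.cos(np.radians(a))),41,a)
plan([f(103,-45)],True)"
```

```text
clock: 7.57
tool_pos: [462.0, 79.5, 182.3]
eef_rot: [[0.539, 0.653, 0.532], [0.463, -0.757, 0.46], [0.704, -0.001, -0.711]]
contact_force: [-0.3, -0.4, -0.9]
opening: 3.5
now [462.   79.5 182.3] t 7.6 open 3.5 F [-0.3 -0.4 -0.9] j [-12.0, -6.0, -46.0, 20.0, 34.0, 137.0]
[0.1, 0.3, -0.2, 0.04, -0.1, -0.03]
```

```bash
python3 -c "
from h import *
im,d,K,T=grab('wrist','w2.png')
a=np.radians(-45);print(proj(st(90*np.sin(a),-57,110+90*np.cos(a)),K,T))
s=bot.state();R=np.array(s['eef_rot']);p=np.array(s['tool_pos'])
for k in (0,25): print(proj(p+R[:,2]*k,K,T))"
```

```text
(np.float64(253.99689186993925), np.float64(235.02220575100057))
(np.float64(255.58591481353005), np.float64(246.4488301734883))
(np.float64(255.61176289643538), np.float64(227.25609547909434))
```

View pics/w2.png

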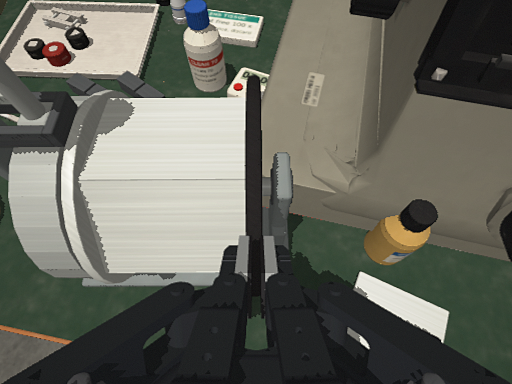

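```bash

python3 -m pendant '[[0,-5,0,0.9,0,0.04,0.4],[0,-10,0,1.79,0,0.16,0.4],[0,-15,0,2.67,0,0.35,0.4],[0,-20,0,3.52,0,0.62,0.4],[0,-25,0,4.35,0,0.96,0.4],[0,-30,0,5.15,0,1.38,0.4],[0,-30,0,5.15,0,1.38,0.4]]' 60
python3 - <<'E'
from h import *
plan([]); hexang('scene')
E
```

```text
clock: 8.2
tool_pos: [501.4, 112.0, 211.3]
eef_rot: [[0.73, 0.655, 0.195], [0.633, -0.756, 0.167], [0.257, 0.001, -0.966]]
contact_force: [1.2, -0.4, -0.1]
opening: 4.0
now [501.4 112.  211.3] t 8.2 open 4.0 F [ 1.2 -0.4 -0.1] j [8.0, 6.0, -13.0, 58.0, 8.0, 148.0]
n 2422
face [996. -54.]
face [1015.    6.]
-90 173 r [68. 71. 74.]
-75 269 r [64. 67. 69.]
-60 270 r [62. 65. 67.]
-45 293 r [65. 68. 71.]
-30 371 r [70. 73. 76.]
-15 307 r [65. 68. 71.]
0 288 r [64. 66. 68.]
15 311 r [66. 69. 72.]
30 128 r [71. 74. 77.]
```

```bash

python3 -m pendant '[[0,0,0,0,0,-1,3],[0,0,0,0,0,-1,3],[0,0,0,0,0,-1,3],[0,0,0,0,0,0,3],[0,0,0,0,0,0.4,3],[0,0,0,0,0,0.8,3],[0,0,0,0,0,0.8,3],[0,0,0,0,0,0.8,0.4],[0,0,0,0,0,0.8,0.4],[0,0,0,0,0,0.8,0.4],[0,0,0,0,0,0.8,0.4]]' 60
python3 - <<'E'
from h import *
im,d,K,T=grab('wrist','w3.png')
plan([])
cv2.imwrite('pics/w3c.png',cv2.resize(im[140:340,150:370],None,fx=3,fy=3))
E
```

```text
clock: 9.17
tool_pos: [501.2, 112.4, 202.5]
eef_rot: [[0.731, 0.654, 0.194], [0.633, -0.756, 0.168], [0.257, 0.0, -0.966]]
contact_force: [0.3, 0.4, 0.7]
opening: 4.0
now [501.2 112.4 202.4] t 9.2 open 4.3 F [ 0.5 -0.7  0.8] j [8.0, 6.0, -14.0, 57.0, 8.0, 148.0]
```

View pics/w3c.png

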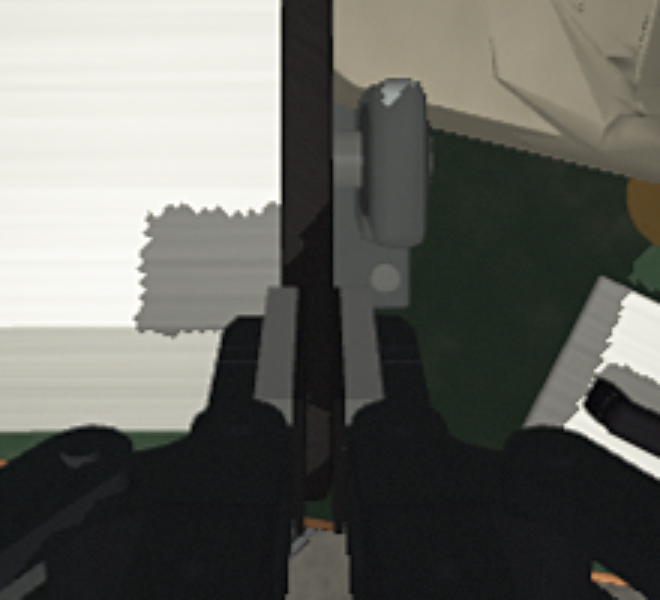

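```bash

python3 - <<'E'
from h import *
s=bot.state();R=np.array(s['eef_rot']);p=np.array(s['tool_pos'])
im,d,K,T=grab('wrist')
P=(cloud(d,K,T)-p)@R
for (x,y) in [(240,237),(247,237),(240,245),(270,240),(275,255),(270,237),(255,237),(255,230),(255,245),(255,260)]: print((x,y),d[y,x].round(0),P[y,x].round(1))
E
```

```text
(240, 237) 151.0 [ 10.8  -7.8 -11.6]
(247, 237) 151.0 [ 11.   -4.3 -12. ]
(240, 245) 142.0 [ 11.5  -7.3 -21.3]
(270, 240) 148.0 [ 10.7   7.  -14.7]
(275, 255) 135.0 [ 10.4   8.6 -28.6]
(270, 237) 151.0 [ 11.    7.1 -12. ]
(255, 237) 170.0 [ 2.5 -0.3  5.1]
(255, 230) 169.0 [ 6.6 -0.3  5.4]
(255, 245) 171.0 [-2.1 -0.4  4.5]
(255, 260) 176.0 [-13.   -0.4   6.7]
```

```bash

python3 -m pendant '[[0,0,0,0,0,-1,3],[0,0,0,0,0,-1,3],[0,0,0,0,0,-1,3],[0,0,0,0,0,0,3],[0,0,0,0,0,0,3]]' | grep -E 'force|open'
for i in 1 2 3 4 5 6; do python3 -m pendant '[[0,0,0,0,0,0.3,3],[0,0,0,0,0,0.3,3]]' | grep -E 'tool_pos|force'; done
python3 - <<'E'
from h import *
s=bot.state();R=np.array(s['eef_rot']);p=np.array(s['tool_pos'])
im,d,K,T=grab('wrist','w4.png')
P=(cloud(d,K,T)-p)@R
for y in range(225,245,2): print(y,[P[y,x].round(0).tolist() for x in (225,228,231,255,280)])
E
```

```text
contact_force: [-0.9, -0.9, -0.6]
opening: 29.9
tool_pos: [500.4, 113.0, 196.8]
contact_force: [0.1, -0.7, -0.0]
tool_pos: [500.6, 113.5, 193.3]
contact_force: [-0.5, -0.4, -0.1]
tool_pos: [500.9, 114.0, 189.8]
contact_force: [0.6, -0.2, 0.2]
tool_pos: [501.3, 114.5, 186.3]
contact_force: [0.2, -0.3, -0.3]
tool_pos: [501.6, 115.0, 182.8]
contact_force: [0.6, -0.3, 0.0]
tool_pos: [501.9, 115.5, 179.2]
contact_force: [0.2, 0.0, -0.6]
225 [[10.0, -17.0, 5.0], [10.0, -15.0, 6.0], [10.0, -14.0, 5.0], [19.0, -0.0, -16.0], [-9.0, 17.0, 46.0]]
227 [[9.0, -17.0, 3.0], [9.0, -15.0, 4.0], [9.0, -14.0, 4.0], [18.0, -0.0, -16.0], [-10.0, 17.0, 47.0]]
229 [[8.0, -17.0, 4.0], [8.0, -15.0, 4.0], [8.0, -14.0, 4.0], [18.0, -0.0, -18.0], [-64.0, 27.0, 158.0]]
231 [[6.0, -17.0, 5.0], [7.0, -15.0, 4.0], [7.0, -14.0, 3.0], [17.0, -0.0, -17.0], [-65.0, 27.0, 157.0]]
233 [[6.0, -17.0, 4.0], [6.0, -15.0, 3.0], [6.0, -14.0, 3.0], [16.0, -0.0, -17.0], [-66.0, 27.0, 153.0]]
235 [[5.0, -17.0, 3.0], [4.0, -15.0, 4.0], [4.0, -14.0, 4.0], [15.0, -0.0, -18.0], [-69.0, 27.0, 153.0]]
237 [[11.0, -15.0, -12.0], [4.0, -15.0, 3.0], [4.0, -14.0, 3.0], [14.0, -0.0, -18.0], [-71.0, 27.0, 153.0]]
239 [[10.0, -15.0, -13.0], [3.0, -15.0, 3.0], [2.0, -14.0, 3.0], [12.0, -0.0, -17.0], [-73.0, 27.0, 153.0]]
241 [[9.0, -15.0, -13.0], [2.0, -15.0, 2.0], [2.0, -14.0, 2.0], [12.0, -0.0, -18.0], [-74.0, 27.0, 151.0]]
243 [[8.0, -15.0, -14.0], [0.0, -15.0, 3.0], [1.0, -13.0, 1.0], [11.0, -0.0, -18.0], [-78.0, 27.0, 153.0]]
```

```bash

python3 -m pendant '[[0,0,0,0,0,0.3,3],[0,0,0,0,0,0.5,3],[0,0,0,0,0,0.5,2],[0,0,0,0,0,0.5,0.2],[0,0,0,0,0,0.5,0.2],[0,0,0,0,0,0.5,0.2],[0,0,0,0,0,0.5,0.2]]' 60
python3 - <<'E'
from h import *
plan([])
s=bot.state();R=np.array(s['eef_rot']);p=np.array(s['tool_pos'])
q=p-AX; print('X,Y,Z',q@EX,q@EY,q[2],'r',np.hypot(q@EX,q[2]))
im,d,K,T=grab('wrist','w5.png')
P=(cloud(d,K,T)-p)@R
for y in range(215,250,3): print(y,[P[y,x].round(0).tolist() for x in (235,240,244,248,255)])
E
```

```text
clock: 11.32
tool_pos: [502.5, 116.5, 174.6]
eef_rot: [[0.732, 0.655, 0.185], [0.634, -0.755, 0.167], [0.249, -0.005, -0.968]]
contact_force: [-1.0, 0.8, 1.3]
opening: 8.3
now [502.5 116.5 174.6] t 11.3 open 8.3 F [-1.   0.8  1.3] j [8.0, 8.0, -17.0, 53.0, 8.0, 148.0]
X,Y,Z -18.006431779916255 -56.57646583857559 64.59409453864748 r 67.05690594347838
215 [[16.0, -11.0, 4.0], [16.0, -8.0, 3.0], [16.0, -6.0, 3.0], [25.0, -4.0, -18.0], [26.0, -0.0, -20.0]]
218 [[15.0, -11.0, 3.0], [15.0, -8.0, 2.0], [16.0, -6.0, 1.0], [25.0, -4.0, -20.0], [25.0, -0.0, -20.0]]
221 [[13.0, -11.0, 2.0], [13.0, -8.0, 3.0], [14.0, -6.0, 2.0], [23.0, -4.0, -19.0], [23.0, -0.0, -21.0]]
224 [[12.0, -11.0, 2.0], [12.0, -8.0, 2.0], [12.0, -6.0, 2.0], [22.0, -3.0, -21.0], [22.0, -0.0, -21.0]]
227 [[10.0, -11.0, 1.0], [10.0, -8.0, 1.0], [10.0, -6.0, 2.0], [20.0, -4.0, -21.0], [20.0, -0.0, -21.0]]
230 [[9.0, -11.0, 1.0], [9.0, -8.0, 0.0], [9.0, -6.0, 1.0], [19.0, -4.0, -20.0], [19.0, -0.0, -21.0]]
233 [[7.0, -11.0, 0.0], [7.0, -8.0, 0.0], [7.0, -6.0, 0.0], [18.0, -3.0, -22.0], [18.0, -0.0, -21.0]]
236 [[11.0, -10.0, -11.0], [12.0, -8.0, -12.0], [11.0, -6.0, -12.0], [16.0, -4.0, -22.0], [16.0, -0.0, -22.0]]
239 [[11.0, -10.0, -14.0], [11.0, -8.0, -15.0], [11.0, -6.0, -14.0], [15.0, -4.0, -22.0], [15.0, -0.0, -22.0]]
242 [[11.0, -10.0, -18.0], [11.0, -8.0, -17.0], [11.0, -6.0, -18.0], [13.0, -4.0, -22.0], [14.0, -0.0, -22.0]]
245 [[11.0, -10.0, -20.0], [10.0, -7.0, -19.0], [11.0, -5.0, -20.0], [12.0, -4.0, -22.0], [12.0, -0.0, -22.0]]
248 [[11.0, -10.0, -23.0], [11.0, -7.0, -24.0], [11.0, -5.0, -24.0], [10.0, -4.0, -22.0], [11.0, -0.0, -23.0]]
```

View pics/w5.png

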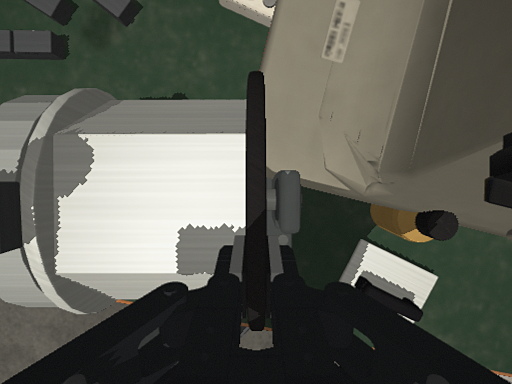

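The fingers do grip the disc now (opening 8.3 mm). The depth image shows the real fingertips about 10 mm behind the reported TCP rather than 25 mm ahead of it. I'll use that measured offset.

```bash

python3 -m pendant '[[0,-5,0,0.58,0,0.03,0.2],[0,-10,0,1.16,0,0.1,0.2],[0,-15,0,1.73,0,0.23,0.2],[0,-20,0,2.29,0,0.4,0.2],[0,-25,0,2.83,0,0.63,0.2],[0,-30,0,3.35,0,0.9,0.2],[0,-35,0,3.84,0,1.21,0.2],[0,-35,0,3.84,0,1.21,0.2],[0,-35,0,3.84,0,1.21,0.2]]' 60
python3 - <<'E'
from h import *
plan([]); hexang('scene')
E
```

```text
clock: 12.12
tool_pos: [534.8, 144.7, 171.5]
eef_rot: [[0.706, 0.656, -0.268], [0.616, -0.755, -0.226], [-0.351, -0.005, -0.937]]
contact_force: [0.5, 2.6, 1.4]
opening: 8.2
now [534.8 144.7 171.5] t 12.1 open 8.2 F [0.5 2.6 1.4] j [19.0, 38.0, 26.0, 97.0, -7.0, 159.0]
n 0
```

```bash

python3 -m pendant '[[0,0,0,0,0,0,1.2],[0,0,0,0,0,-0.3,3],[0,0,0,0,0,-2.5,3],[0,0,0,0,0,-4.5,3],[0,7,0,-1.36,0,-4.4,3],[0,14,0,-2.7,0,-4.17,3],[0,21,0,-4,0,-3.75,3],[0,28,0,-5.26,0,-3.2,3],[0,35,0,-6.4,0,-2.5,3],[0,42,0,-7.5,0,-1.6,3],[0,49,0,-8.45,0,-0.65,3],[0,49,0,-8.45,0,-0.65,3]]' >/dev/null
python3 - <<'E'
from h import *
f=lambda r,a:(st(r*np.sin(np.radians(a)),-57,110+r*np.cos(np.radians(a))),41,a)
hexang('scene')
plan([f(110,-50),f(67,-50)],True)
E
```

```text
n 2557
face [479. -81.]
face [1229.  -21.]
face [486.  39.]
-90 122 r [63. 64. 65.]
-75 118 r [64. 66. 68.]
-60 232 r [69. 72. 75.]
-45 367 r [65. 69. 72.]
-30 339 r [63. 66. 68.]
-15 362 r [64. 67. 71.]
0 342 r [70. 73. 76.]
15 172 r [67. 69. 73.]
30 127 r [65. 67. 68.]
45 118 r [66. 68. 71.]
60 69 r [71. 73. 76.]
now [464.7  91.3 198.4] t 13.2 open 29.9 F [ 0.1 -0.2  0.9] j [-1.0, -4.0, -30.0, 43.0, 19.0, 142.0]
[-0.5, 22.2, -0.9, -2.69, 0.66, 0.57]
[0.0, 0.0, 0.0, 0.0, -0.0, 4.3]
```

```bash

python3 -m pendant '[[0,7,0,-0.9,0.3,0.1,3],[0,15,0,-1.8,0.6,0.3,3],[0,22,0,-2.7,0.66,0.57,3],[0,22,0,-2.7,0.66,0.57,3],[0,22,0,-2.7,0.66,0.57,3]]' >/dev/null
python3 -m pendant '[[0,0,0,0,0,2,3],[0,0,0,0,0,3.6,2.5],[0,0,0,0,0,4.4,2],[0,0,0,0,0,4.4,0.2],[0,0,0,0,0,4.4,0.2],[0,0,0,0,0,4.4,0.2],[0,0,0,0,0,4.4,0.2]]' 60
python3 -c "
from h import *
f=lambda r,a:(st(r*np.sin(np.radians(a)),-57,110+r*np.cos(np.radians(a))),41,a)
plan([f(67,-50)],True)"
```

```text
clock: 14.22
tool_pos: [477.6, 94.8, 152.9]
eef_rot: [[0.5, 0.65, 0.572], [0.41, -0.759, 0.505], [0.763, -0.018, -0.646]]
contact_force: [-17.6, -9.4, 15.2]
opening: 8.8
now [477.6  94.8 152.9] t 14.2 open 8.8 F [-17.6  -9.4  15.2] j [-12.0, -1.0, -51.0, 4.0, 38.0, 141.0]
[-0.4, 0.3, -1.1, -0.0, 0.05, -0.03]
```

```bash

python3 -m pendant '[[0,0,0,0,0,-0.3,0.2],[0,-5,0,0.61,0,-0.27,0.2],[0,-10,0,1.22,0,-0.19,0.2],[0,-15,0,1.81,0,-0.06,0.2],[0,-20,0,2.39,0,0.12,0.2],[0,-25,0,2.96,0,0.36,0.2],[0,-30,0,3.5,0,0.64,0.2],[0,-35,0,4.02,0,0.97,0.2],[0,-40,0,4.5,0,1.34,0.2]]' 60
python3 -m pendant '[[0,-5,0,0.61,0,0.03,0.2],[0,-10,0,1.22,0,0.11,0.2],[0,-15,0,1.81,0,0.24,0.2],[0,-20,0,2.39,0,0.42,0.2],[0,-25,0,2.96,0,0.66,0.2],[0,-30,0,3.5,0,0.94,0.2],[0,-33,0,3.81,0,1.13,0.2],[0,-35,0,4.02,0,1.27,0.2],[0,-35,0,4.02,0,1.27,0.2],[0,-35,0,4.02,0,1.27,0.2]]' 60
python3 -m pendant '[[0,0,0,0,0,0,1.2],[0,0,0,0,0,-0.3,3],[0,0,0,0,0,-2.5,3],[0,0,0,0,0,-4.5,3],[0,7,0,-1.36,0,-4.4,3],[0,14,0,-2.7,0,-4.17,3],[0,21,0,-4,0,-3.75,3],[0,28,0,-5.26,0,-3.2,3],[0,35,0,-6.4,0,-2.5,3],[0,42,0,-7.5,0,-1.6,3],[0,49,0,-8.45,0,-0.65,3],[0,49,0,-8.45,0,-0.65,3]]' >/dev/null
python3 - <<'E'
from h import *
f=lambda r,a:(st(r*np.sin(np.radians(a)),-57,110+r*np.cos(np.radians(a))),41,a)
hexang('scene')
plan([f(115,-50),f(70,-50)],True)
E
```

```text
clock: 14.97
tool_pos: [507.9, 121.5, 179.1]
eef_rot: [[0.749, 0.653, 0.111], [0.643, -0.757, 0.118], [0.161, -0.017, -0.987]]
contact_force: [0.8, 0.5, -16.1]
opening: 8.1
clock: 15.8
tool_pos: [540.6, 149.9, 173.0]
eef_rot: [[0.676, 0.656, -0.337], [0.595, -0.755, -0.276], [-0.435, -0.014, -0.9]]
contact_force: [-2.1, -3.3, -4.0]
opening: 8.2
n 1861
face [1148.   -4.]
-90 6 r [72. 72. 73.]
-45 96 r [72. 74. 77.]
-30 359 r [66. 69. 74.]
-15 322 r [64. 66. 68.]
0 345 r [64. 67. 70.]
15 304 r [68. 72. 76.]
30 56 r [68. 70. 73.]
45 46 r [66. 67. 68.]
60 40 r [67. 68. 70.]
75 28 r [70. 73. 76.]
now [476.9  99.3 211.8] t 16.9 open 30.3 F [-1.   0.   0.2] j [2.0, -1.0, -23.0, 50.0, 15.0, 144.0]
[-0.8, 27.1, -0.9, -4.72, 0.5, 1.03]
[0.0, 0.0, 0.0, -0.0, -0.0, 4.5]
```

```bash

python3 -m pendant '[[0,7,0,-1.2,0.3,0.1,3],[0,14,0,-2.4,0.5,0.3,3],[0,21,0,-3.6,0.5,0.6,3],[0,27,0,-4.7,0.5,1,3],[0,27,0,-4.7,0.5,1,3],[0,27,0,-4.7,0.5,1,3]]' >/dev/null
python3 -m pendant '[[0,0,0,0,0,2,3],[0,0,0,0,0,3.6,2.5],[0,0,0,0,0,4.5,2],[0,0,0,0,0,4.5,0.2],[0,0,0,0,0,4.5,0.2],[0,0,0,0,0,4.5,0.2],[0,0,0,0,0,4.5,0.2]]' 60
python3 -m pendant '[[0,-5,0,0.61,0,0.03,0.2],[0,-10,0,1.22,0,0.11,0.2],[0,-15,0,1.81,0,0.24,0.2],[0,-20,0,2.39,0,0.42,0.2],[0,-25,0,2.96,0,0.66,0.2],[0,-30,0,3.5,0,0.94,0.2],[0,-33,0,3.81,0,1.13,0.2],[0,-33,0,3.81,0,1.13,0.2]]' 60
python3 - <<'E'
from h import *
plan([])
s=bot.state();R=np.array(s['eef_rot']);print('phi',np.degrees(np.arctan2(-R[:,2]@EX,-R[2,2])))
hexang('scene')
E
```

```text
clock: 17.93
tool_pos: [477.4, 94.7, 157.2]
eef_rot: [[0.495, 0.656, 0.57], [0.411, -0.754, 0.511], [0.765, -0.019, -0.643]]
contact_force: [12.0, 14.8, -14.4]
opening: 8.7
clock: 18.6
tool_pos: [503.8, 118.0, 178.7]
eef_rot: [[0.724, 0.66, 0.203], [0.628, -0.751, 0.201], [0.285, -0.018, -0.958]]
contact_force: [0.8, -2.5, -10.8]
opening: 8.1
now [503.8 118.  178.7] t 18.6 open 8.1 F [  0.8  -2.5 -10.8] j [7.0, 7.0, -17.0, 52.0, 10.0, 147.0]
phi -16.55744266390472
n 1218
face [293. -89.]
face [648.  30.]
-90 86 r [64. 65. 66.]
-75 96 r [67. 70. 74.]
-60 80 r [71. 74. 76.]
-15 49 r [73. 76. 78.]
0 236 r [68. 71. 76.]
15 208 r [65. 67. 69.]
30 174 r [65. 67. 69.]
45 154 r [68. 72. 75.]
```

```bash

python3 -m pendant '[[0,-5,0,0.61,0,0.03,0.2],[0,-10,0,1.22,0,0.11,0.2],[0,-15,0,1.81,0,0.24,0.2],[0,-20,0,2.39,0,0.42,0.2],[0,-25,0,2.96,0,0.66,0.2],[0,-28,0,3.29,0,0.82,0.2],[0,-30,0,3.5,0,0.94,0.2],[0,-30,0,3.5,0,0.94,0.2],[0,-30,0,3.5,0,0.94,0.2]]' 60
python3 - <<'E'
from h import *
plan([])
s=bot.state();R=np.array(s['eef_rot']);print('phi',np.degrees(np.arctan2(-R[:,2]@EX,-R[2,2])))
hexang('scene')
E
```

```text
clock: 19.4
tool_pos: [530.2, 141.0, 178.4]
eef_rot: [[0.729, 0.659, -0.187], [0.644, -0.752, -0.139], [-0.232, -0.019, -0.973]]
contact_force: [-3.4, -4.7, -14.7]
opening: 9.0
now [530.2 141.  178.4] t 19.4 open 9.0 F [ -3.4  -4.7 -14.7] j [17.0, 31.0, 18.0, 89.0, -4.0, 157.0]
phi 13.415089929744855
n 0
```

```bash

python3 -m pendant '[[0,0,0,0,0,0,1],[0,0,0,0,0,0,2],[0,0,0,0,0,-0.5,3],[0,0,0,0,0,-3,3],[0,0,0,0,0,-6,3],[0,7,0,-1,0,-7.5,3],[0,13.4,0,-2,0,-7.5,3],[0,13.4,0,-4,0,-7.5,3],[0,13.4,0,-6,0,-7.5,3],[0,13.4,0,-7,0,-7.5,3],[0,13.4,0,-7,0,-7.5,3]]' |head -2
python3 - <<'E'
from h import *
plan([])
hexang('wrist','w6.png'); hexang('scene')
E
```

```text
clock: 20.37
tool_pos: [493.2, 105.7, 271.5]
now [493.2 105.7 271.5] t 20.4 open 30.0 F [-0.   0.6 -1.2] j [11.0, 14.0, 7.0, 83.0, 1.0, 150.0]
n 7594
face [1020.  -56.]
face [4137.   58.]
-90 204 r [65. 68. 71.]
-75 216 r [64. 64. 65.]
-60 245 r [64. 65. 66.]
-45 379 r [67. 71. 75.]
-30 457 r [71. 73. 75.]
15 696 r [73. 76. 77.]
30 1507 r [69. 72. 76.]
45 1167 r [66. 67. 69.]
60 1046 r [67. 68. 70.]
75 892 r [70. 73. 76.]
n 1510
face [877. -62.]
face [132.  59.]
-90 241 r [66. 69. 73.]
-75 230 r [63. 65. 67.]
-60 241 r [63. 65. 68.]
-45 301 r [67. 71. 76.]
-30 36 r [72. 75. 77.]
15 83 r [72. 75. 77.]
30 40 r [68. 71. 75.]
45 36 r [66. 67. 68.]
60 33 r [66. 67. 69.]
75 28 r [69. 72. 75.]
```

View pics/w6.png

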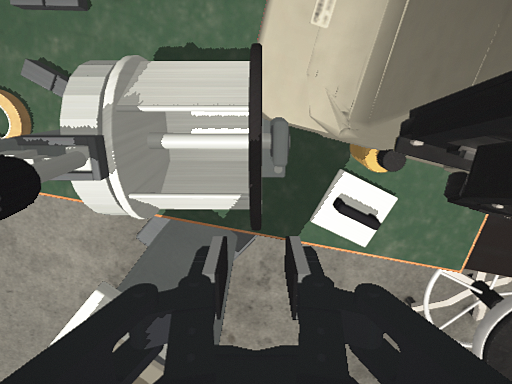

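The opening now faces up: it shows as a hollow at rows 105–195, and the flank faces at about ±58° put the error near 1°. Next I'll grip the knob from above.

```bash
python3 -c "
from h import *
plan([(st(0,71,345),41),(st(0,71,258),41)],True)"
```

```text
now [494.3 106.7 269.6] t 20.5 open 30.1 F [ 0.2  1.  -0.3] j [12.0, 14.0, 7.0, 83.0, 1.0, 150.0]
[-1.0, -0.3, 0.2, 3.15, -13.07, -7.3]
[0.0, 0.0, 0.0, 0.0, 0.0, 8.7]
```

```bash

python3 -m pendant '[[-1,-0.3,0.2,0,0,-4,5.5],[-1,-0.3,0.2,0,0,-7.3,5.5],[-1,-0.3,0.2,3.1,-4,-7.3,5.5],[-1,-0.3,0.2,3.1,-8,-7.3,5.5],[-1,-0.3,0.2,3.1,-11,-7.3,5.5],[-1,-0.3,0.2,3.1,-13.1,-7.3,5.5],[-1,-0.3,0.2,3.1,-13.1,-7.3,5.5],[-1,-0.3,0.2,3.1,-13.1,-7.3,5.5]]' |head -2
python3 - <<'E'
from h import *
s=bot.state();R=np.array(s['eef_rot']);p=np.array(s['tool_pos'])
im,d,K,T=grab('wrist','w7.png'); P=cloud(d,K,T); hsv=im.max(-1)
m=(abs(P[...,2]-298)<4)&(np.hypot(P[...,0]-432.5,P[...,1]-224.5)<30); print(m.sum(),P[m].mean(0).round(1),np.ptp(P[m],axis=0).round(0))
Q=(P-p)@R
g=(abs(abs(Q[...,1])-29)<5)&(abs(Q[...,0])<13)&(Q[...,2]<40)
print('finger z max',np.percentile(Q[g][:,2],[50,95,99]).round(1))
plan([(st(0,71,255),41)])
E
```

```text
clock: 21.13
tool_pos: [432.1, 226.4, 345.0]
1161 [434.3 227.1 298.2] [27. 27.  7.]
finger z max [-43.1 -16.  -11.9]
now [432.5 225.5 344.9] t 21.2 open 54.8 F [-0.3  0.3  0.3] j [28.0, 11.0, 15.0, 93.0, -0.0, 166.0]
[0.0, -0.0, 0.1, -0.08, 0.06, 8.99]
```

View pics/w7.png

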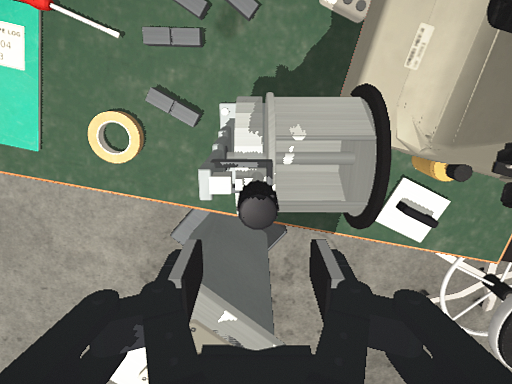

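The knob is centred between the fingers at px (258,205), measured at (434,227,298). I'll descend and grip it.

```bash

python3 -m pendant '[[0,0,0,0.1,0,3,5.5],[0,0,0,0.1,0,6,5.5],[0,0,0,0.1,0,7.5,5.5],[0,0,0,0.1,0,8.8,5.5],[0,0,0,0.1,0,8.8,5.5]]'
python3 -m pendant '[[0,0,0,0,0,0,4],[0,0,0,0,0,0,2],[0,0,0,0,0,0,2],[0,0,0,0,0,0,2],[0,0,0,0,0,0,2],[0,0,0,0,0,0,2]]' 80
```

```text
clock: 21.6
tool_pos: [432.9, 224.6, 253.5]
eef_rot: [[0.755, 0.656, -0.005], [0.656, -0.755, -0.003], [-0.005, -0.001, -1.0]]
contact_force: [-0.4, -0.8, -0.6]
opening: 55.6
clock: 22.1
tool_pos: [433.0, 225.2, 254.3]
eef_rot: [[0.754, 0.656, -0.004], [0.656, -0.755, -0.001], [-0.004, -0.001, -1.0]]
contact_force: [-1.7, 2.2, 2.6]
opening: 26.6
```

```bash

python3 -m pendant '[[0,0,0,0,0,0.5,2],[0,0,0,0,0,1,2],[0,0,0,0,0,1.5,2],[0,0,0,0,0,1.9,2],[0,0,0,0,0,2.1,2],[0,0,0,0,0,2.2,2],[0,0,0,0,0,2.2,2]]'
```

```text
clock: 22.68
tool_pos: [433.1, 225.3, 233.8]
eef_rot: [[0.754, 0.656, -0.002], [0.656, -0.754, -0.0], [-0.001, -0.001, -1.0]]
contact_force: [-4.5, 0.2, 9.9]
opening: 26.2
```

```bash

python3 -m pendant '[[0,0,0,0,0,0.2,2],[0,0,0,0,0,0.3,2],[0,0,0,0,0,0.3,2]]' | grep -E 'tool_pos|force'
python3 -m pendant '[[0,0,0,0,-0.4,0,2],[0,0,0,0,-0.8,0,2],[0,0,0,0,-1.2,0,2],[0,0,0,0,-1.6,0,2],[0,0,0,0,-1.9,0,2],[0,0,0,0,-2,0,2],[0,0,0,0,-2,0,2]]'
```

```text
tool_pos: [433.2, 225.4, 233.1]
contact_force: [-5.5, -0.9, 12.4]
clock: 23.52
tool_pos: [421.0, 239.4, 234.9]
eef_rot: [[0.755, 0.656, 0.005], [0.656, -0.755, -0.001], [0.003, 0.004, -1.0]]
contact_force: [-1.6, -4.2, 10.3]
opening: 26.6
```

```bash

python3 -m pendant '[[0,0,0,0,0,-0.3,2],[0,0,0,0,0,-0.5,2],[0,0,0,0,0,-0.6,2],[0,0,0,0,0,-0.6,2]]' | grep -E 'tool_pos|force'
python3 -m pendant '[[0,0,0,0,0,0,3.5],[0,0,0,0,0,0,5],[0,0,0,0,0,0,6],[0,0,0,0,0,-3,6],[0,0,0,0,0,-6,6],[0,0,0,0,0,-9,6],[0,0,0,0,0,-10,6],[0,0,0,0,0,-10,6]]' | grep -E 'tool_pos|force'
python3 - <<'E'
from h import *
for n in ['scene','wrist']:
    im,d,K,T=grab(n); P=cloud(d,K,T)
    m=(im.max(-1)<70)&(P[...,2]>272)&(P[...,2]<306)&(np.hypot(P[...,0]-425,P[...,1]-232)<32)
    q=P[m]; print(n,m.sum(), np.percentile(q[:,2],[50,95]) if m.sum() else '')
    if m.sum():
        t=q[q[:,2]>np.percentile(q[:,2],95)-5]; print(t.mean(0).round(1),'stand y',(t.mean(0)-AX)@EY)
plan([])
E
```

```text
tool_pos: [421.6, 238.5, 239.9]
contact_force: [3.9, -1.7, -4.6]
tool_pos: [422.4, 239.8, 343.8]
contact_force: [0.1, -0.3, -0.1]
scene 0 
wrist 584 [283.27634161 284.91430952]
[424.7 237.3 283.5] stand y 85.68376970216896
now [421.1 239.  339.9] t 24.6 open 60.0 F [ 0.1 -0.8 -0.3] j [30.0, 11.0, 13.0, 92.0, -0.0, 169.0]
```

The pin is in its notch: the knob top is 14.5 mm lower and shifted along +y. I'll turn the wrist the long way round (so the camera later faces away from the knob), move over the bars and measure them again.

```bash

for k in 1 2; do python3 -m pendant '[[0,0,-7,0,0,0,5],[0,0,-14,0,0,0,5],[0,0,-21,0,0,0,5],[0,0,-28,0,0,0,5],[0,0,-35,0,0,0,5],[0,0,-42,0,0,0,5],[0,0,-49,0,0,0,5],[0,0,-56,0,0,0,5],[0,0,-63,0,0,0,5],[0,0,-70,0,0,0,5],[0,0,-77,0,0,0,5],[0,0,-84,0,0,0,5]]' >/dev/null; done
python3 -c "
from h import *
plan([((430,370,330),-82)])"
```

```text
now [419.5 238.3 335.8] t 26.6 open 49.7 F [-0.4  0.  -0.5] j [30.0, 11.0, 13.0, 92.0, -0.0, 0.0]
[-0.1, -0.3, -68.3, -7.43, 10.92, 0.5]
```

```bash

python3 -m pendant '[[0,0,-7,-1.5,2,0.5,5],[0,0,-14,-3,4,0.5,5],[0,0,-21,-5,6,0.5,5],[0,0,-28,-6,8,0.5,5],[0,0,-35,-7.4,10.9,0.5,5],[0,0,-42,-7.4,10.9,0.5,5],[0,0,-49,-7.4,10.9,0.5,5],[0,0,-56,-7.4,10.9,0.5,5],[0,0,-63,-7.4,10.9,0.5,5],[0,0,-68,-7.4,10.9,0.5,5],[0,0,-68,-7.4,10.9,0.5,5]]' >/dev/null
python3 - <<'E'
from m import *
R=(330,640,300,520)
for n in ['wrist','top','scene']:
    im,d,K,T=grab(n,n+'8.png'); bars(n,im,d,K,T,R)
plan([])
E
```

```text
wrist 635 341 21.6 [10, 37] 89.9 [117. 110.]
wrist 395 359 22.4 [22, 80] 101.3 [279. 146.]
wrist 549 430 21.7 [140, 145] 158.8 [161. 165.]
wrist 472 418 22.3 [23, 80] 129.6 [223. 176.]
wrist 521 443 22.4 [23, 80] 98.0 [191. 188.]
wrist 416 498 15.7 [6, 45] 107.8 [252. 227.]
top 569 393 20.3 [29, 90] 84.9 [180. 179.]
now [429.5 369.4 328.9] t 27.7 open 50.1 F [-0.3  0.7  0. ] j [41.0, 21.0, 26.0, 95.0, -0.0, -57.0]
```

View pics/wrist8.png

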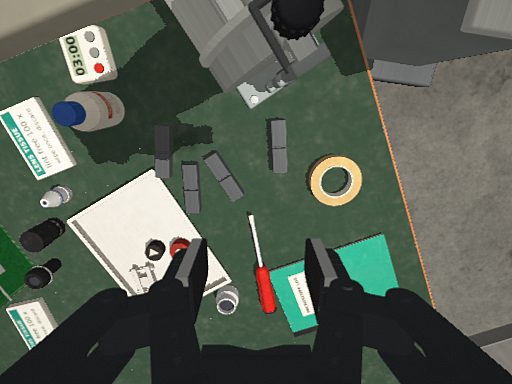

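```bash
python3 -c "
from h import *
plan([((395,359,60),-78.7)])"
```

```text
now [429.5 369.4 328.9] t 27.7 open 50.1 F [-0.3  0.7  0. ] j [41.0, 21.0, 26.0, 95.0, -0.0, -57.0]
[0.2, -0.4, -3.7, 0.39, 3.48, 26.9]
```

```bash

python3 -m pendant '[[0,0,-3.7,0.4,3.5,4,5],[0,0,-3.7,0.4,3.5,8,5],[0,0,-3.7,0.4,3.5,12,5],[0,0,-3.7,0.4,3.5,16,5],[0,0,-3.7,0.4,3.5,20,5],[0,0,-3.7,0.4,3.5,24,5],[0,0,-3.7,0.4,3.5,26.9,5],[0,0,-3.7,0.4,3.5,26.9,5],[0,0,-3.7,0.4,3.5,26.9,5]]' | grep -E 'pos|force'
for i in 1 2 3; do python3 -m pendant '[[0,0,0,0,0,1,5],[0,0,0,0,0,1.6,5],[0,0,0,0,0,1.6,5]]' | grep -E 'pos|force'; done
python3 -c "
from h import *
plan([((395,359,-5),-78.7)])"
```

```text
tool_pos: [393.5, 357.6, 58.6]
contact_force: [0.5, 0.3, 0.8]
tool_pos: [393.8, 357.8, 43.1]
contact_force: [0.3, 0.5, -0.7]
tool_pos: [393.1, 357.1, 26.1]
contact_force: [0.5, -0.0, -0.7]
tool_pos: [391.9, 355.9, 8.3]
contact_force: [0.1, 0.6, -0.1]
now [391.9 355.9   8.3] t 29.2 open 50.0 F [ 0.1  0.6 -0.1] j [42.0, 29.0, -13.0, 49.0, -0.0, -59.0]
[0.6, -0.6, -0.1, -0.26, -0.38, 1.32]
```

```bash

python3 -m pendant '[[0.5,-0.5,0,-0.2,-0.4,0.7,5],[0.5,-0.5,0,-0.2,-0.4,1.2,5],[0.5,-0.5,0,-0.2,-0.4,1.2,5]]' | grep -E 'pos|force'
python3 -m pendant '[[0,0,0,0,0,0,3],[0,0,0,0,0,0,1],[0,0,0,0,0,0,1],[0,0,0,0,0,0,1],[0,0,0,0,0,0,1],[0,0,0,0,0,0,1]]' 60 | grep -E 'pos|force|open'
python3 -m pendant '[[0,0,0,0,0,-3,1],[0,0,0,0,0,-7,1],[0,0,0,0,0,-11,1],[0,0,0,0,0,-15,1],[0,0,0,0,0,-19,1],[0,0,0,0,0,-23,1],[0,0,0,0,0,-25,1],[0,0,0,0,0,-25,1]]' | grep -E 'pos|force|open'
python3 -c "
from h import *
plan([(st(0,0,245),-49),(st(0,0,160),-49)],True)"
```

```text
tool_pos: [394.5, 357.7, -5.0]
contact_force: [-0.0, 0.3, 0.1]
tool_pos: [394.7, 357.9, -4.7]
contact_force: [-0.5, -0.4, 0.9]
opening: 20.9
tool_pos: [397.6, 360.9, 251.5]
contact_force: [0.8, 0.8, -0.3]
opening: 20.9
now [397.6 360.9 251.5] t 30.6 open 20.9 F [ 0.8  0.8 -0.3] j [42.0, 17.0, 9.0, 81.0, -0.0, -59.0]
[-0.4, 0.0, -29.8, 20.2, -4.31, 0.63]
[0.0, 0.0, 0.0, 0.0, 0.0, 8.5]
```

```bash

python3 -m pendant '[[0,0,0,0,0,-4,1],[0,0,-7,0,0,-6,1],[-0.4,0,-14,4,-1,-6,1],[-0.4,0,-21,8,-2,-6,1],[-0.4,0,-29.8,12,-3,-6,1],[-0.4,0,-29.8,16,-4,-6,1],[-0.4,0,-29.8,20.2,-4.3,-6,1],[-0.4,0,-29.8,20.2,-4.3,-6,1],[-0.4,0,-29.8,20.2,-4.3,-6,1]]' | grep -E 'pos|force|open'
python3 - <<'E'
from h import *
hexang('wrist','w9.png')
plan([(st(0,0,210),-49),(st(0,0,145),-49)],True)
E
```

```text
tool_pos: [478.8, 167.6, 309.8]
contact_force: [-1.4, 0.9, -0.9]
opening: 20.7
n 4624
face [1786.  -60.]
face [332.  -3.]
face [1609.   60.]
-90 404 r [66. 68. 72.]
-75 415 r [63. 64. 65.]
-60 465 r [63. 64. 66.]
-45 596 r [66. 69. 73.]
-30 432 r [72. 74. 75.]
15 294 r [73. 76. 77.]
30 683 r [70. 73. 77.]
45 496 r [67. 68. 69.]
60 438 r [67. 68. 69.]
75 395 r [70. 73. 76.]
now [478.4 169.4 310. ] t 31.4 open 21.0 F [ 0.2  0.3 -1.5] j [19.0, 14.0, 13.0, 89.0, 0.0, -111.0]
[0.1, 0.1, -0.2, -0.06, -0.17, 10.0]
[0.0, 0.0, 0.0, 0.0, 0.0, 6.5]
```

View pics/w9.png

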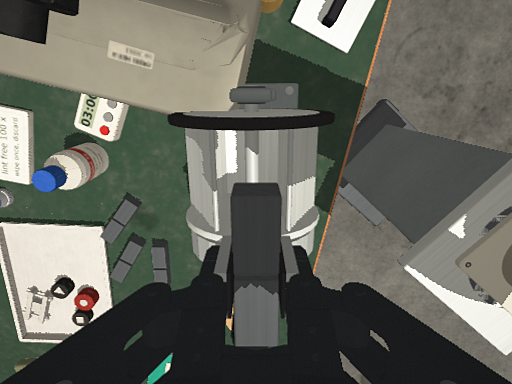

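```bash

python3 -m pendant '[[0,0,0,0,-0.15,3.5,1],[0,0,0,0,-0.15,7,1],[0,0,0,0,-0.15,10,1],[0,0,0,0,-0.15,12,1],[0,0,0,0,-0.15,14,1],[0,0,0,0,-0.15,15.5,1],[0,0,0,0,-0.15,16.5,1],[0,0,0,0,-0.15,16.5,1]]' | grep -E 'pos|force|open'
python3 -m pendant '[[0,0,0,0,0,0,2.4],[0,0,0,0,0,0,3],[0,0,0,0,0,0,3.2],[0,0,0,0,0,0,3.2],[0,0,0,0,0,-4,3.2],[0,0,0,0,0,-8,3.2],[0,0,0,0,0,-12,3.2],[0,0,0,0,0,-16,3.2],[0,0,0,0,0,-16,3.2],[0,0,0,0,0,-16,3.2]]' | grep -E 'pos|force|open'
python3 - <<'E'
from m import *
im,d,K,T=grab('wrist'); P=cloud(d,K,T); X=(P-AX)@EX; Y=(P-AX)@EY
m=(abs(X)<30)&(abs(Y)<45)&(P[...,2]<172)&(P[...,2]>0); hsv=cv2.cvtColor(im,cv2.COLOR_BGR2HSV)
mm=m&(im.max(-1)<130)&(P[...,2]<100); print(mm.sum(), P[mm].mean(0).round(0), X[mm].mean().round(0),Y[mm].mean().round(0))
bars('w',im,d,K,T,(400,640,300,520)); bars('s',*grab('scene'),(330,640,300,520))
plan([((472,418,300),129.6-180),((472,418,60),129.6-180)],True)
E
```

```text
tool_pos: [476.6, 171.1, 142.1]
contact_force: [-0.9, -0.1, -0.9]
opening: 20.6
tool_pos: [479.9, 171.9, 306.3]
contact_force: [0.1, 0.0, -1.2]
opening: 31.7
219 [482. 175.  69.] 5.0 2.0
w 634 333 22.2 [4, 24] 108.7 [104. 163.]
w 550 429 21.8 [139, 143] 159.2 [112. 228.]
w 521 443 22.4 [22, 80] 98.1 [128. 259.]
w 472 418 22.3 [22, 81] 129.8 [161. 266.]
s 549 429 20.1 [141, 143] 159.5 [175. 192.]
s 519 443 22.2 [24, 80] 98.4 [160. 207.]
s 470 417 22.1 [23, 79] 129.3 [164. 227.]
now [477.9 171.2 302.3] t 33.0 open 31.6 F [ 0.6 -0.3 -0.4] j [20.0, 14.0, 12.0, 88.0, 0.0, -111.0]
[0.4, 0.2, 1.3, -19.05, -15.71, 0.2]
[0.0, 0.0, 0.0, 0.0, 0.0, 24.0]
```

```bash

python3 -m pendant '[[0,0,1.3,-4,-3.2,0,4],[0,0,1.3,-8,-6.4,0,4],[0,0,1.3,-12,-9.6,0,4],[0,0,1.3,-15,-12.4,0,4],[0,0,1.3,-19,-15.7,0.2,4],[0,0,1.3,-19,-15.7,0.2,4],[0,0,1.3,-19,-15.7,0.2,4],[0,0,1.3,-19,-15.7,4,4],[0,0,1.3,-19,-15.7,8,4],[0,0,1.3,-19,-15.7,12,4],[0,0,1.3,-19,-15.7,16,4],[0,0,1.3,-19,-15.7,16,4]]' | grep -E 'pos|force|open'
python3 -c "
from h import *
plan([((472,418,60),129.6-180)],True)"
```

```text
tool_pos: [464.4, 411.4, 130.0]
contact_force: [-2.6, -0.9, -1.8]
opening: 40.1
now [464.4 411.4 130. ] t 34.0 open 40.1 F [-2.6 -0.9 -1.8] j [41.0, 32.0, 13.0, 73.0, 0.0, -88.0]
[1.7, 0.2, -0.0, 0.0, -1.22, 6.96]
```

```bash

python3 -m pendant '[[1.7,0,0,0,-1.2,2,4],[1.7,0,0,0,-1.2,5,4],[1.7,0,0,0,-1.2,8,4],[1.7,0,0,0,-1.2,9,4],[1.7,0,0,0,-1.2,9,4],[1.7,0,0,0,-1.2,9,4],[1.7,0,0,0,-1.2,9,4]]' | grep -E 'pos|force|open'
python3 -c "
from h import *
plan([((472,418,-5),129.6-180)],True)"
```

```text
tool_pos: [473.0, 418.9, 42.4]
contact_force: [0.5, -0.3, 0.2]
opening: 40.3
now [473.  418.9  42.4] t 34.6 open 40.3 F [ 0.5 -0.3  0.2] j [41.0, 36.0, 6.0, 60.0, 0.0, -88.0]
[-0.2, 0.2, -0.0, 0.02, 0.15, 4.74]
```

```bash

python3 -m pendant '[[0,0,0,0,0.1,1.5,4],[0,0,0,0,0.1,3,4],[0,0,0,0,0.1,4,4],[0,0,0,0,0.1,4.6,4],[0,0,0,0,0.1,4.6,4],[0,0,0,0,0.1,4.6,4]]' | grep -E 'pos|force|open'
python3 -m pendant '[[0,0,0,0,0,0,3],[0,0,0,0,0,0,1],[0,0,0,0,0,0,1],[0,0,0,0,0,0,1],[0,0,0,0,0,0,1],[0,0,0,0,0,-4,1],[0,0,0,0,0,-8,1],[0,0,0,0,0,-12,1],[0,0,0,0,0,-16,1],[0,0,0,0,0,-20,1],[0,0,0,0,0,-20,1]]' 60 | grep -E 'pos|force|open'
python3 -c "
from h import *
plan([((472,418,310),-50),(st(0,0,310),-49)],True)"
```

```text
tool_pos: [472.5, 418.7, -3.0]
contact_force: [-0.0, -0.2, 0.1]
opening: 40.2
tool_pos: [475.6, 420.5, 207.0]
contact_force: [0.7, 0.1, -0.2]
opening: 20.5
now [475.6 420.5 207. ] t 36.0 open 20.5 F [ 0.7  0.1 -0.2] j [41.0, 29.0, 20.0, 80.0, 0.0, -88.0]
[-1.2, 0.2, -0.4, -0.08, 0.22, -10.3]
[0.0, 0.0, -1.0, 19.37, 15.34, 0.0]
```

```bash

python3 -m pendant '[[-1.2,0,-1,0,0.2,-4,1],[-1.2,0,-1,0,0.2,-8,1],[-1.2,0,-1,0,0.2,-10.3,1],[-1.2,0,-1.4,4,3.3,-10.3,1],[-1.2,0,-1.4,8,6.5,-10.3,1],[-1.2,0,-1.4,12,9.7,-10.3,1],[-1.2,0,-1.4,16,12.6,-10.3,1],[-1.2,0,-1.4,19.3,15.6,-10.3,1],[-1.2,0,-1.4,19.3,15.6,-10.3,1],[-1.2,0,-1.4,19.3,15.6,-10.3,1],[-1.2,0,-1.4,19.3,15.6,-10.3,1]]' | grep -E 'pos|force|open'
python3 -c "
from h import *
plan([(st(0,0,145),-49)],True)"
```

```text
tool_pos: [476.8, 168.6, 305.9]
contact_force: [0.9, 0.1, -1.5]
opening: 20.7
now [476.8 168.6 305.9] t 36.9 open 20.7 F [ 0.9  0.1 -1.5] j [19.0, 13.0, 12.0, 88.0, 0.0, -111.0]
[0.0, 0.2, -0.3, 0.03, -0.34, 16.09]
```

```bash

python3 -m pendant '[[0,0,0,0,-0.3,3.5,1],[0,0,0,0,-0.3,7,1],[0,0,0,0,-0.3,10,1],[0,0,0,0,-0.3,12,1],[0,0,0,0,-0.3,14,1],[0,0,0,0,-0.3,15.5,1],[0,0,0,0,-0.3,16.1,1],[0,0,0,0,-0.3,16.1,1]]' | grep -E 'pos|force|open'
python3 -m pendant '[[0,0,0,0,0,0,2.4],[0,0,0,0,0,0,3],[0,0,0,0,0,0,3.2],[0,0,0,0,0,0,3.2],[0,0,0,0,0,-4,3.2],[0,0,0,0,0,-8,3.2],[0,0,0,0,0,-12,3.2],[0,0,0,0,0,-16,3.2],[0,0,0,0,0,-16,3.2],[0,0,0,0,0,-16,3.2]]' | grep -E 'pos|force|open'
cat >> m.py <<'E'
def look(roi=(330,640,300,520)):
    from h import AX,EX,EY
    im,d,K,T=grab('wrist'); P=cloud(d,K,T); X=(P-AX)@EX; Y=(P-AX)@EY
    mm=(abs(X)<36)&(abs(Y)<45)&(im.max(-1)<130)&(P[...,2]<165)&(P[...,2]>30); 
    print('in barrel',mm.sum(), 'z',np.percentile(P[mm][:,2],[5,50,95]).round(0),'X',np.percentile(X[mm],[5,95]).round(0),'Y',np.percentile(Y[mm],[5,95]).round(0))
    bars('w',im,d,K,T,roi); bars('s',*grab('scene'),roi)
E
python3 - <<'E'
from m import *
look()
plan([((521,443,300),98-180),((521,443,60),98-180)],True)
E
```

```text
tool_pos: [477.1, 171.6, 142.8]
contact_force: [-0.3, 0.5, -0.8]
opening: 20.6
tool_pos: [480.1, 171.9, 306.9]
contact_force: [-0.9, 0.2, 0.1]
opening: 32.3
in barrel 985 z [ 49.  94. 119.] X [-35.  12.] Y [-39.  42.]
w 634 333 21.9 [4, 25] 107.2 [105. 163.]
w 546 420 22.0 [143, 161] 68.7 [128. 244.]
s 534 427 21.6 [109, 149] 52.2 [170. 205.]
now [478.2 171.3 302.9] t 38.5 open 31.9 F [ 0.4 -0.3 -0.4] j [20.0, 14.0, 12.0, 88.0, 0.0, -111.0]
[0.3, 0.3, 32.8, -17.77, -21.0, 0.3]
[0.0, 0.0, 0.0, 0.0, 0.0, 24.0]
```

```bash

python3 -m pendant '[[0,0,7,-4,-4.5,0,4],[0,0,14,-7,-8.5,0,4],[0,0,21,-10,-12,0,4],[0,0,28,-13,-15,0,4],[0,0,33,-16,-17,0,4],[0,0,33,-19,-17,0,4],[0,0,33,-20,-17,0,4],[0,0,33,-20,-17,0,4]]' | grep -E 'pos|force|open'
cat >> m.py <<'E'
def dark(n='wrist',roi=(330,640,300,520),save=None):
    im,d,K,T=grab(n,save); P=cloud(d,K,T); hsv=cv2.cvtColor(im,cv2.COLOR_BGR2HSV)
    m=(P[...,2]>16)&(P[...,2]<28)&(hsv[...,1]<60)&(hsv[...,2]>35)&(hsv[...,2]<150)&(P[...,0]>roi[0])&(P[...,0]<roi[1])&(P[...,1]>roi[2])&(P[...,1]<roi[3])
    k,l,st,c=cv2.connectedComponentsWithStats(m.astype(np.uint8),connectivity=4)
    for i in range(1,k):
        if st[i,4]<80: continue
        q=P[l==i]; (cx,cy),(w,h),a=cv2.minAreaRect(np.float32(q[:,:2])); a=a if w>h else a+90
        print(n,(round(cx),round(cy)),q[:,2].mean().round(1),sorted([round(w),round(h)]),round(a%180,1),c[i].round(),st[i,4])
E
python3 - <<'E'
from m import *
dark('wrist',save='w10.png'); dark('scene'); plan([])
E
```

```text
tool_pos: [472.7, 438.1, 299.6]
contact_force: [-0.1, 0.3, -0.2]
opening: 40.1
wrist (635, 341) 21.9 [9, 36] 88.2 [140.  61.] 89
wrist (525, 414) 22.4 [44, 139] 84.9 [218. 126.] 1901
now [475.  434.3 300.9] t 39.3 open 40.2 F [ 0.1 -1.  -0.1] j [42.0, 32.0, 38.0, 97.0, 0.0, -56.0]
```

View pics/w10.png

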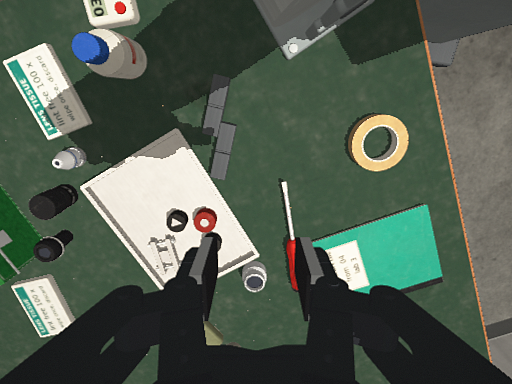

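```bash

python3 - <<'E'
from m import *
im,d,K,T=grab('wrist'); P=cloud(d,K,T)
for n,q in dict(near=[(217,122),(236,124),(229,178),(211,177)],far=[(213,75),(230,77),(219,135),(203,132)]).items():
    w=np.array([onplane(u,v,K,T,22)[:2] for u,v in q]); print(n,w.round(0).tolist(),w.mean(0).round(1))
cv2.imwrite('pics/w11.png',cv2.resize(im[60:190,170:270],None,fx=5.5,fy=4.5,interpolation=cv2.INTER_CUBIC))
E
```

```text
near [[531.0, 400.0], [505.0, 399.0], [506.0, 477.0], [532.0, 479.0]] [518.2 438.8]
far [[542.0, 341.0], [520.0, 340.0], [526.0, 417.0], [549.0, 416.0]] [534.1 378.5]
```

View pics/w11.png

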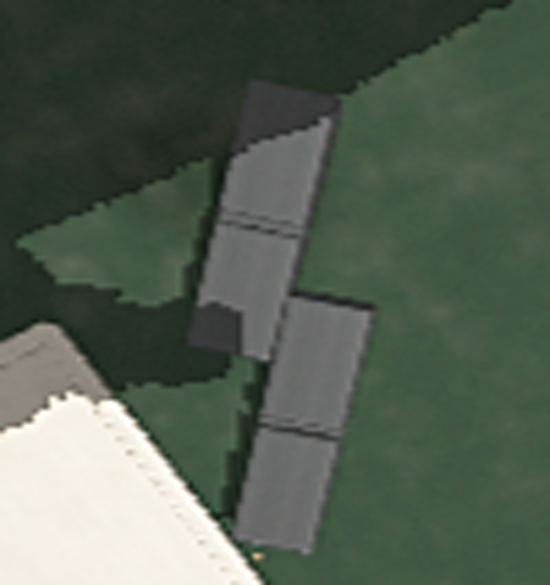

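```bash

python3 - <<'E'
from m import *
ci=bot.camera_info('wrist');K=np.array(ci['mtx']);T=np.array(ci['cam_to_world'])
for n,q in dict(near=[(290,295),(372,310),(312,553),(235,540),(301,431)],far=[(250,82),(338,97),(272,360),(190,347),(259,227)]).items():
    w=np.array([onplane(170+u/5.5,60+v/4.5,K,T,22)[:2] for u,v in q]); e=w[3]-w[0]; f=w[2]-w[1]; g=e+f
    print(n,w.round(0).tolist(),w[:4].mean(0).round(1),np.linalg.norm(e).round(),np.linalg.norm(f).round(),'w',np.linalg.norm(w[1]-w[0]).round(),'ang',np.degrees(np.arctan2(g[1],g[0])))
E
```

```text
near [[523.0, 403.0], [503.0, 405.0], [509.0, 484.0], [530.0, 483.0], [516.0, 445.0]] [516.2 443.5] 80.0 80.0 w 21.0 ang 85.33487544750767
far [[539.0, 343.0], [518.0, 344.0], [526.0, 423.0], [547.0, 422.0], [533.0, 384.0]] [532.5 383.3] 79.0 79.0 w 21.0 ang 84.32721463154809
```

```bash
python3 -c "
from h import *
plan([((532.5,383.5,120),-95.5)])"
```

```text
now [475.7 433.3 301.6] t 39.3 open 40.2 F [ 0.1 -0.1  0.1] j [42.0, 32.0, 38.0, 97.0, 0.0, -56.0]
[0.5, -0.0, 13.3, 5.71, -5.12, 18.11]
```

```bash

python3 -m pendant '[[0,0,7,2,-2,2,4],[0,0,13.3,4,-4,5,4],[0,0,13.3,5.7,-5.1,8,4],[0,0,13.3,5.7,-5.1,11,4],[0,0,13.3,5.7,-5.1,14,4],[0,0,13.3,5.7,-5.1,17,4],[0,0,13.3,5.7,-5.1,18,4],[0,0,13.3,5.7,-5.1,18,4],[0,0,13.3,5.7,-5.1,18,4]]' | grep -E 'pos|force|open'
python3 - <<'E'
from h import *
plan([((532.5,383.5,35),-95.5),((532.5,383.5,-5),-95.5)])
E
```

```text
tool_pos: [532.8, 382.6, 121.6]
contact_force: [0.0, -0.2, 0.5]
opening: 39.8
now [532.8 382.6 121.6] t 40.1 open 39.8 F [ 0.  -0.2  0.5] j [36.0, 35.0, 17.0, 73.0, 0.0, -49.0]
[0.5, -0.1, -0.0, -0.1, -0.04, 8.66]
[0.5, -0.1, -0.0, -0.11, -0.08, 12.66]
```

```bash

python3 -m pendant '[[0.5,0,0,0,0,2.5,4],[0.5,0,0,0,0,5,4],[0.5,0,0,0,0,7.5,4],[0.5,0,0,0,0,10,4],[0.5,0,0,0,0,11.5,4],[0.5,0,0,0,0,12.5,4],[0.5,0,0,0,0,12.5,4],[0.5,0,0,0,0,12.5,4]]' | grep -E 'pos|force|open'
python3 -m pendant '[[0,0,0,0,0,0,3],[0,0,0,0,0,0,1],[0,0,0,0,0,0,1],[0,0,0,0,0,0,1],[0,0,0,0,0,0,1],[0,0,0,0,0,-4,1],[0,0,0,0,0,-8,1],[0,0,0,0,0,-12,1],[0,0,0,0,0,-16,1],[0,0,0,0,0,-20,1],[0,0,0,0,0,-20,1]]' 60 | grep -E 'pos|force|open'
python3 -c "
from h import *
plan([(st(25,140,315),-70),(st(0,0,310),-49)],True)"
```

```text
tool_pos: [532.8, 383.2, -1.6]
contact_force: [-0.1, 1.1, -0.5]
opening: 40.0
tool_pos: [536.3, 386.1, 210.0]
contact_force: [1.1, 1.8, -0.5]
opening: 20.2
now [536.3 386.1 210. ] t 41.7 open 20.2 F [ 1.1  1.8 -0.5] j [36.0, 32.0, 26.0, 82.0, -0.0, -49.0]
[-1.0, 0.5, -25.5, 10.4, 11.9, -10.8]
[0.0, 0.0, -21.0, 13.97, -2.68, 0.5]
```

```bash

python3 -m pendant '[[-1,0.5,0,0,0,-4,1],[-1,0.5,-5,0,0,-8,1],[-1,0.5,-12,3,3,-10.8,1],[-1,0.5,-19,6,6,-10.8,1],[-1,0.5,-25.5,9,9,-10.8,1],[-1,0.5,-25.5,10.4,11.9,-10.8,1],[-1,0.5,-25.5,10.4,11.9,-10.8,1],[-1,0.5,-25.5,10.4,11.9,-10.8,1]]' | grep -E 'pos|force|open'
python3 -m pendant '[[0,0,-7,4,-0.7,0,1],[0,0,-14,8,-1.4,0,1],[0,0,-21,11,-2,0,1],[0,0,-21,14,-2.7,0,1],[0,0,-21,14,-2.7,0,1],[0,0,-21,14,-2.7,0,1]]' | grep -E 'pos|force|open'
python3 -c "
from h import *
plan([(st(0,0,310),-49),(st(0,0,145),-49)])"
```

```text
tool_pos: [403.5, 291.4, 315.8]
contact_force: [1.2, -0.1, -0.3]
opening: 20.7
tool_pos: [478.8, 168.0, 315.8]
contact_force: [0.3, 1.0, -1.2]
opening: 20.4
now [478.8 168.  315.8] t 42.8 open 20.4 F [ 0.3  1.  -1.2] j [19.0, 14.0, 13.0, 90.0, -0.0, -111.0]
[-0.0, -0.0, -0.3, -0.22, -0.21, 0.58]
[-0.0, -0.0, -0.3, -0.23, -0.19, 17.08]
```

```bash

python3 -m pendant '[[0,0,0,-0.2,-0.2,3.5,1],[0,0,0,-0.2,-0.2,7,1],[0,0,0,-0.2,-0.2,10,1],[0,0,0,-0.2,-0.2,13,1],[0,0,0,-0.2,-0.2,15,1],[0,0,0,-0.2,-0.2,16.3,1],[0,0,0,-0.2,-0.2,17,1],[0,0,0,-0.2,-0.2,17,1]]' | grep -E 'pos|force|open'
python3 -m pendant '[[0,0,0,0,0,0,2.4],[0,0,0,0,0,0,3],[0,0,0,0,0,0,3.2],[0,0,0,0,0,0,3.2],[0,0,0,0,0,-4,3.2],[0,0,0,0,0,-8,3.2],[0,0,0,0,0,-12,3.2],[0,0,0,0,0,-16,3.2],[0,0,0,0,0,-16,3.2],[0,0,0,0,0,-16,3.2]]' | grep -E 'pos|force|open'
python3 - <<'E'
from m import *
look(); dark('wrist'); dark('scene')
plan([((515,434,300),-95)])
E
```

```text
tool_pos: [478.4, 171.7, 144.2]
contact_force: [0.2, -0.1, -0.5]
opening: 20.3
tool_pos: [480.5, 172.4, 308.2]
contact_force: [-0.3, -0.7, -0.1]
opening: 32.1
in barrel 1097 z [ 51. 116. 119.] X [-35.  13.] Y [-40.  41.]
w 634 333 21.9 [4, 26] 107.6 [107. 164.]
w 570 457 21.3 [117, 136] 175.3 [120. 256.]
s 513 452 21.3 [80, 115] 126.7 [156. 207.]
wrist (515, 443) 22.1 [22, 81] 80.7 [129. 263.] 636
scene (512, 443) 22.0 [23, 81] 79.6 [159. 209.] 281
now [477.9 171.5 302.8] t 44.5 open 32.2 F [-0.2  0.  -1. ] j [20.0, 14.0, 12.0, 88.0, -0.0, -111.0]
[0.3, -0.0, 45.8, -17.45, -19.95, 0.22]
```

```bash

python3 - <<'E'
from m import *
im,d,K,T=grab('wrist'); P=cloud(d,K,T); X=(P-AX)@EX; Y=(P-AX)@EY; g=im.mean(-1)
print('rows X -37..37 by 8; cols Y -50..50 by 10: z/brightness')
for x in range(-40,40,8):
    r=[]
    for y in range(-50,50,10):
        m=(X>=x)&(X<x+8)&(Y>=y)&(Y<y+10)&(d>0)&(P[...,2]<240); r.append('%4d/%3d'%(np.median(P[...,2][m]),np.median(g[m])) if m.sum()>2 else '   -    ')
    print(x,' '.join(r))
E
```

```text
rows X -37..37 by 8; cols Y -50..50 by 10: z/brightness
-40  174/113  172/116  169/119  171/118  171/118  170/124  171/127  171/126  171/128  171/125
-32    -       48/150   48/148   48/148   48/147   48/145   48/144   48/141   48/140   48/139
-24    -       48/151   48/147   48/146   48/145   48/144   48/143   48/141   48/140   48/138
-16    -       49/148   49/148   49/149   49/149   49/147   49/145   49/143   49/143   48/142
-8  115/114  116/104  116/104  116/105  116/190  115/191  116/191  116/208  116/146  117/113
0  117/118  118/117  118/117  118/200  118/208  118/207  118/206  117/205  117/195  118/116
8  113/ 75  115/ 56  115/ 72  115/114  115/114  115/107  115/107  116/109  115/105  114/103
16    -       50/148   50/146   49/146   50/145   50/142   50/141   50/140   50/139   49/138
24    -       50/242   50/246   50/234   50/227   50/228   50/253   50/141   50/141   50/140
32  176/113  176/118  174/234  174/234  174/245  174/233  174/235  173/180  174/150  173/157
```

```bash

python3 - <<'E'
from m import *
im,d,K,T=grab('wrist','w12.png'); s,*_=grab('scene','s12.png')
a=cv2.resize(im[80:300,160:340],(491,600),interpolation=cv2.INTER_CUBIC)
b=cv2.resize(s[150:300,180:320],(300,321)); t,*_=grab('top','t12.png'); c=cv2.resize(t[150:270,190:310],(279,279))
o=np.zeros((600,800,3),np.uint8); o[:,:491]=a; o[:321,495:795]=b; o[321:600,495:774]=c; cv2.imwrite('pics/comp.png',o)
P=cloud(d,K,T); X=(P-AX)@EX; Y=(P-AX)@EY
m=(abs(Y)<45)&(P[...,2]<95)&(P[...,2]>56)&(abs(X)<70); q=np.c_[X[m],Y[m],P[m][:,2]]; print(m.sum(),np.percentile(q,[5,25,50,75,95],axis=0).round(0))
E
```

```text
917 [[-45. -35.  57.]
 [-42. -19.  59.]
 [-38.   1.  63.]
 [ 44.  23.  67.]
 [ 47.  40.  72.]]
```

View pics/comp.png

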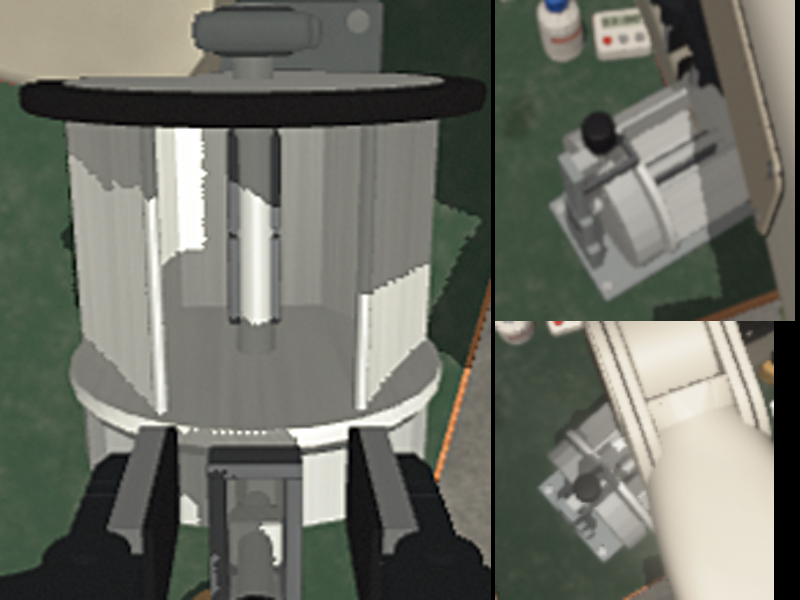

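The picture shows the three bars stacked squarely on the barrel floor, seen behind the axle rod, with their dark edges and groove at px (235,235). The last bar is alone on the bench at (515,443). Next I'll fetch it, gripping 10 mm off centre to stay clear of the tray.

```bash

python3 -m pendant '[[0,0,7,-4,-4.5,0,3.4],[0,0,14,-7,-8.5,0,3.4],[0,0,21,-10,-12,0,3.4],[0,0,28,-13,-15,0,3.4],[0,0,35,-15,-17,0,3.4],[0,0,42,-17,-19,0,3.4],[0,0,49.8,-17.5,-20,0,3.4],[0,0,49.8,-17.5,-20,0,3.4],[0,0,49.8,-17.5,-20,0,3.4]]' | grep -E 'pos|force|open'
python3 - <<'E'
from m import *
dark('wrist'); 
plan([((513.5,433.6,110),-99)])
E
```

```text
tool_pos: [514.9, 435.7, 300.1]
contact_force: [-0.6, -0.7, -0.2]
opening: 34.0
wrist (514, 444) 22.4 [21, 80] 80.7 [256. 157.] 845
now [515.1 434.6 301.2] t 45.5 open 33.8 F [0.4 0.2 1. ] j [40.0, 36.0, 46.0, 100.0, 0.0, -41.0]
[0.3, -0.2, 0.1, 0.04, 0.06, 19.12]
```

```bash

python3 -m pendant '[[0,0,0,0,0.1,3.5,3.4],[0,0,0,0,0.1,7,3.4],[0,0,0,0,0.1,10.5,3.4],[0,0,0,0,0.1,14,3.4],[0,0,0,0,0.1,17,3.4],[0,0,0,0,0.1,20,3.4],[0,0,0,0,0.1,23,3.4],[0,0,0,0,0.1,25,3.4],[0,0,0,0,0.1,25,3.4],[0,0,0,0,0.1,25,3.4]]' | grep -E 'pos|force|open'
python3 - <<'E'
from h import *
plan([((513.5,433.6,-4),-99)])
E
```

```text
tool_pos: [512.4, 431.7, 51.0]
contact_force: [0.4, -0.1, -0.8]
opening: 34.1
now [512.4 431.7  51. ] t 46.4 open 34.1 F [ 0.4 -0.1 -0.8] j [40.0, 40.0, 15.0, 65.0, 0.0, -41.0]
[0.4, -0.4, 0.0, -0.24, -0.11, 5.5]
```

```bash

python3 -m pendant '[[0.4,-0.4,0,-0.2,-0.1,2,3.4],[0.4,-0.4,0,-0.2,-0.1,3.5,3.4],[0.4,-0.4,0,-0.2,-0.1,4.7,3.4],[0.4,-0.4,0,-0.2,-0.1,5.4,3.4],[0.4,-0.4,0,-0.2,-0.1,5.4,3.4],[0.4,-0.4,0,-0.2,-0.1,5.4,3.4]]' | grep -E 'pos|force|open'
python3 -m pendant '[[0,0,0,0,0,0,3],[0,0,0,0,0,0,1],[0,0,0,0,0,0,1],[0,0,0,0,0,0,1],[0,0,0,0,0,0,1],[0,0,0,0,0,-4,1],[0,0,0,0,0,-8,1],[0,0,0,0,0,-12,1],[0,0,0,0,0,-16,1],[0,0,0,0,0,-20,1],[0,0,0,0,0,-20,1]]' 70 | grep -E 'pos|force|open'
python3 -c "
from h import *
plan([(st(25,140,315),-70),(st(0,-10,312),-49)],True)"
```

```text
tool_pos: [513.8, 433.4, -2.1]
contact_force: [0.7, -0.2, 0.2]
opening: 33.9
tool_pos: [516.8, 436.0, 208.9]
contact_force: [0.5, 1.3, 0.2]
opening: 20.2
now [516.8 436.  208.9] t 47.8 open 20.2 F [0.5 1.3 0.2] j [40.0, 34.0, 29.0, 83.0, -0.0, -41.0]
[-0.9, 0.6, -29.0, 15.69, 8.58, -10.94]
[0.0, 0.0, -21.0, 14.9, -3.04, 0.3]
```

```bash

python3 -m pendant '[[-1,0.5,0,0,0,-4,1],[-1,0.5,-5,0,0,-8,1],[-1,0.5,-12,4,2,-10.9,1],[-1,0.5,-19,8,4,-10.9,1],[-1,0.5,-26,12,6.5,-10.9,1],[-1,0.5,-29,15.7,8.6,-10.9,1],[-1,0.5,-29,15.7,8.6,-10.9,1],[-1,0.5,-29,15.7,8.6,-10.9,1]]' | grep -E 'pos|force|open'
python3 -m pendant '[[0,0,-7,4,-0.7,0,1],[0,0,-14,8,-1.4,0,1],[0,0,-21,12,-2.2,0,1],[0,0,-21,14.9,-3,0,1],[0,0,-21,14.9,-3,0,1],[0,0,-21,14.9,-3,0,1],[0,0,-21,14.9,-3,0,1]]' | grep -E 'pos|force|open'
python3 - <<'E'
from m import *
im,d,K,T=grab('wrist'); s=bot.state();R=np.array(s['eef_rot']);p=np.array(s['tool_pos']); Q=(cloud(d,K,T)-p)@R
m=(abs(Q[...,1])<8)&(Q[...,2]<0)&(Q[...,2]>-50)&(abs(Q[...,0])<70); print('held bar tool x range',np.percentile(Q[m][:,0],[1,99]),'z',np.percentile(Q[m][:,2],[5,50,95]))
plan([(st(0,-10,145),-49)])
E
```

```text
tool_pos: [402.6, 289.3, 315.5]
contact_force: [-0.3, 0.0, -0.2]
opening: 20.4
tool_pos: [481.9, 159.6, 314.8]
contact_force: [-0.0, -0.3, -1.4]
opening: 20.7
held bar tool x range [-46.02701912  30.74849132] z [-23.50239328 -22.48622105 -13.3314407 ]
now [481.5 160.2 314.9] t 49.1 open 20.3 F [-0.6  0.1 -1.2] j [18.0, 14.0, 13.0, 90.0, 0.0, -113.0]
[0.1, 0.2, -0.0, 0.07, -0.55, 16.99]
```

```bash

python3 -m pendant '[[0,0,0,0,-0.5,3.5,1],[0,0,0,0,-0.5,7,1],[0,0,0,0,-0.5,10,1],[0,0,0,0,-0.5,13,1],[0,0,0,0,-0.5,15,1],[0,0,0,0,-0.5,16.3,1],[0,0,0,0,-0.5,17,1],[0,0,0,0,-0.5,17,1]]' | grep -E 'pos|force|open'
python3 -m pendant '[[0,0,0,0,0,0,2.4],[0,0,0,0,0,0,3],[0,0,0,0,0,0,3.2],[0,0,0,0,0,0,3.2],[0,0,0,0,0,-4,3.2],[0,0,0,0,0,-8,3.2],[0,0,0,0,0,-12,3.2],[0,0,0,0,0,-16,3.2],[0,0,0,0,0,-16,3.2],[0,0,0,0,0,-16,3.2]]' | grep -E 'pos|force|open'
python3 - <<'E'
from m import *
im,d,K,T=grab('wrist','w13.png'); P=cloud(d,K,T); X=(P-AX)@EX; Y=(P-AX)@EY; g=im.mean(-1)
for x in range(-40,40,8):
    r=[]
    for y in range(-50,50,10):
        m=(X>=x)&(X<x+8)&(Y>=y)&(Y<y+10)&(d>0)&(P[...,2]<240); r.append('%4d/%3d'%(np.median(P[...,2][m]),np.median(g[m])) if m.sum()>2 else '   -    ')
    print(x,' '.join(r))
dark('scene'); dark('wrist'); plan([])
im,d,K,T=grab('top','t13.png'); P=cloud(d,K,T)
hsv=cv2.cvtColor(im,cv2.COLOR_BGR2HSV); m=(P[...,2]>8)&(P[...,2]<22)&(hsv[...,1]<40)&(hsv[...,2]>160)&(abs(P[...,0]-522)<90)&(abs(P[...,1]+46)<90)
print('cover top',m.sum(),cv2.minAreaRect(np.float32(P[m][:,:2])))
E
```

```text
tool_pos: [483.1, 164.6, 143.3]
contact_force: [-0.6, 0.2, -0.9]
opening: 20.2
tool_pos: [486.0, 165.1, 307.4]
contact_force: [-0.6, -0.8, -0.3]
opening: 31.8
-40  174/110  174/113  171/118  171/117  170/117  170/128  171/126  169/125  172/135  170/124
-32    -       49/114   48/148   48/146   48/145   48/144   48/142   48/141   48/139   48/138
-24    -       49/112   48/146   48/145   48/144   48/142   48/141   48/140   48/138   48/137
-16    -      134/ 53   50/ 99  136/121  136/124  133/124  136/122  136/121  136/119   49/132
-8    -      136/ 56  137/ 56  137/118  137/118  136/117  137/117  137/116  137/115  137/114
0    -      136/ 56  137/ 57  137/114  137/114  137/114  137/114  137/112  137/112  138/ 69
8    -      123/ 53  137/100  137/100  137/107  133/ 99  137/ 98  137/111  137/ 98  137/ 89
16    -       50/ 79   50/145   50/144   49/143   50/141   50/140   50/139   50/138   50/137
24    -       50/117   50/145   50/145   50/146   50/143   50/143   50/140   50/140   50/139
32  176/115  176/168  174/237  174/233  174/234  174/232  174/241  174/170  173/148  173/139
now [483.6 164.4 302.4] t 50.7 open 32.0 F [-0.1  0.7 -0.3] j [19.0, 14.0, 12.0, 88.0, 0.0, -112.0]
cover top 595 ((525.7698974609375, -49.952415466308594), (85.50081634521484, 88.82023620605469), 15.19788932800293)
```

All four bars are in: the top bar sits at z 137 and none is left on the bench. Next comes the cover, so I'll check the clearance around it and its handle pose.

```bash

python3 - <<'E'
from m import *
H=np.full((12,16),-1)
for n in ['scene','top']:
    z=np.load(n+'0.npz'); P=cloud(z['d'],z['K'],z['T']).reshape(-1,3)[(z['d']>0).ravel()]
    for i in range(12):
        for j in range(16):
            m=(P[:,0]>=420+25*i)&(P[:,0]<445+25*i)&(P[:,1]>=-250+25*j)&(P[:,1]<-225+25*j)
            if m.sum(): H[i,j]=max(H[i,j],np.percentile(P[m][:,2],95))
print('rows x 420.., cols y -250..'); print(H)
for n in ['scene','top']:
    im,d,K,T=grab(n); P=cloud(d,K,T)
    m=(P[...,2]>28)&(P[...,2]<52)&(im.max(-1)<80)&(np.hypot(P[...,0]-523,P[...,1]+48)<60)
    if m.sum()>10:
        r=cv2.minAreaRect(np.float32(P[m][:,:2])); print(n,m.sum(),r,P[m].mean(0).round(1))
plan([((505,60,300),-65),((523,-48,250),-75)],True)
E
```

```text
rows x 420.., cols y -250..
[[ -1  -1  -1  -1  -1  -1  -1  -1   5   3   3   3   3   3 135 156]
 [ -1  -1  -1  -1  -1  -1   3   3   3   3   4   2 145 168 157 177]
 [ -1  -1  -1  -1   3   4  14  15  15  15   6   3  12 190 193 182]
 [ -1  -1   0   2   3   8  17  16  44  42   3   4  13 130 200 200]
 [ -1   2   3   3   3   3  40  46  45  31  13   4   3 134 135 200]
 [  4   4   4   4   4   3  16  16  15  16  13   2  73  88 131 192]
 [  4   5   4   4   3   3  12  11   3  98 366 225 213 104  94  94]
 [  0   3   5   4   3  97 139 152 117 611 617 628 301 311  99  94]
 [ -1   3   3   3 124 158 167 273 305 631 640 637 596 396 106  96]
 [ -1  -1   3   4  61 611 617 628 542 548 632 621 577 548 131 100]
 [ -1  -1   5 278 306 629 638 637 600 580 585 586 572 562 369 224]
 [ -1  -1 312 339 373 387 633 622 596 591 593 580 574 565 423 236]]
top 87 ((524.9599609375, -45.010215759277344), (12.8629732131958, 59.70948791503906), 13.73222541809082) [524.3 -45.3  41. ]
now [483.4 164.4 301.8] t 50.9 open 32.2 F [ 0.4 -0.2  0.1] j [19.0, 14.0, 12.0, 88.0, 0.0, -112.0]
[0.5, 0.3, 16.1, 9.29, 5.23, 0.17]
[0.0, 0.0, 10.0, 10.55, 2.93, 5.0]
```

```bash

python3 -m pendant '[[0,0,7,4,2,0,4],[0,0,14,8,4.4,0,4],[0,0,16,10.5,5.5,0,4],[0,0,16,10.5,5.5,0,4],[0,0,23,14,6,0,4],[0,0,27,18,6,2,4],[0,0,27,20.5,5.5,4,4],[0,0,27,20.5,5.5,6,4],[0,0,27,20.5,5.5,6,4],[0,0,27,20.5,5.5,6,4]]' | grep -E 'pos|force|open'
python3 - <<'E'
from m import *
im,d,K,T=grab('wrist','w14.png'); P=cloud(d,K,T)
m=(P[...,2]>30)&(P[...,2]<50)&(im.max(-1)<90)&(np.hypot(P[...,0]-523,P[...,1]+46)<60)
print('handle',m.sum(),cv2.minAreaRect(np.float32(P[m][:,:2])),P[m].mean(0).round(1),np.percentile(P[m][:,2],[50,95]))
hsv=cv2.cvtColor(im,cv2.COLOR_BGR2HSV); m=(P[...,2]>8)&(P[...,2]<20)&(hsv[...,1]<40)&(hsv[...,2]>100)&(np.hypot(P[...,0]-523,P[...,1]+46)<80)
print('plate',cv2.minAreaRect(np.float32(P[m][:,:2])),np.median(P[m][:,2]))
plan([((524,-46,80),-76)])
E
```

```text
tool_pos: [574.5, -26.9, 238.3]
contact_force: [-2.4, -1.4, -0.3]
opening: 40.0
handle 643 ((524.35986328125, -46.581607818603516), (13.587386131286621, 62.58360290527344), 14.823919296264648) [525.4 -48.2  42.5] [42.97796606 44.55748143]
plate ((535.3564453125, -43.03530502319336), (109.09037780761719, 94.10663604736328), 14.898812294006348) 13.517332674454167
now [575.1 -26.5 239.7] t 51.8 open 39.8 F [-2.2 -2.1  0.1] j [-3.0, 23.0, 15.0, 83.0, -0.0, -107.0]
[0.8, 0.1, 0.1, 0.69, 5.21, 16.04]
```

```bash

python3 -m pendant '[[0,0,0,0.7,2.6,0,4],[0.8,0,-0.7,0.7,5.2,0,4],[0.8,0,-0.7,0.7,5.2,3,4],[0.8,0,-0.7,0.7,5.2,7,4],[0.8,0,-0.7,0.7,5.2,11,4],[0.8,0,-0.7,0.7,5.2,14,4],[0.8,0,-0.7,0.7,5.2,16,4],[0.8,0,-0.7,0.7,5.2,16,4],[0.8,0,-0.7,0.7,5.2,16,4]]' | grep -E 'pos|force|open'
python3 - <<'E'
from m import *
im,d,K,T=grab('wrist','w15.png'); P=cloud(d,K,T)
m=(P[...,2]>30)&(P[...,2]<50)&(im.max(-1)<90)&(np.hypot(P[...,0]-524,P[...,1]+46)<45)
print('handle',m.sum(),cv2.minAreaRect(np.float32(P[m][:,:2])),np.percentile(P[m][:,2],[50,95]))
plan([((524.4,-46.6,12),-75.2)])
E
```

```text
tool_pos: [524.1, -45.4, 80.5]
contact_force: [0.5, -0.0, 0.6]
opening: 39.9
handle 1802 ((523.6690063476562, -46.62972640991211), (13.252449035644531, 63.237464904785156), 14.759921073913574) [43.15275378 44.41124011]
now [525.5 -45.6  81.9] t 52.6 open 40.2 F [ 0.4 -0.   0.4] j [-5.0, 23.0, -10.0, 57.0, 0.0, -110.0]
[-0.2, 0.1, 0.1, 0.08, 0.15, 6.99]
```

```bash

python3 -m pendant '[[0,0,0,0.1,0.15,2,4],[0,0,0,0.1,0.15,4,4],[0,0,0,0.1,0.15,6,4],[0,0,0,0.1,0.15,7,4],[0,0,0,0.1,0.15,7,4],[0,0,0,0.1,0.15,7,4]]' | grep -E 'pos|force|open'
python3 -m pendant '[[0,0,0,0,0,0,2.5],[0,0,0,0,0,0,0.6],[0,0,0,0,0,0,0.6],[0,0,0,0,0,0,0.6],[0,0,0,0,0,0,0.6],[0,0,0,0,0,0,0.6],[0,0,0,0,0,0,0.6]]' 80 | grep -E 'pos|force|open'
python3 -c "
from h import *
plan([((524,-46.6,12),-75.2)])"
```

```text
tool_pos: [525.6, -46.8, 13.2]
contact_force: [1.1, -0.1, 1.0]
opening: 40.1
tool_pos: [527.5, -46.9, 15.3]
contact_force: [-0.6, 0.0, 6.2]
opening: 12.1
now [527.5 -46.9  15.3] t 53.6 open 12.1 F [-0.6  0.   6.2] j [-5.0, 27.0, -14.0, 48.0, 0.0, -110.0]
[-0.5, -0.0, 0.1, -0.12, 0.33, 0.32]
```

```bash

python3 -m pendant '[[0,0,0,0,0,-2,0.6],[0,0,0,0,0,-5,0.6],[0,0,0,0,0,-8,0.6],[0,0,0,0,0,-12,0.6],[0,0,0,0,0,-16,0.6],[0,0,0,0,0,-20,0.6],[0,0,0,0,0,-24,0.6],[0,0,0,0,0,-27,0.6],[0,0,0,0,0,-27,0.6],[0,0,0,0,0,-27,0.6]]' 100 | grep -E 'pos|force|open'
python3 - <<'E'
from m import *
im,d,K,T=grab('wrist','w16.png'); s=bot.state();R=np.array(s['eef_rot']);p=np.array(s['tool_pos']); P=cloud(d,K,T); Q=(P-p)@R
hsv=cv2.cvtColor(im,cv2.COLOR_BGR2HSV); m=(Q[...,2]>-15)&(Q[...,2]<25)&(hsv[...,1]<40)&(hsv[...,2]>100)&(np.hypot(Q[...,0],Q[...,1])<80)
q=Q[m]; print('plate in tool',m.sum(),cv2.minAreaRect(np.float32(q[:,:2])),'z',np.median(q[:,2])); A=np.c_[q[:,:2],np.ones(len(q))]; print('tilt',np.linalg.lstsq(A,q[:,2],rcond=None)[0])
m=(Q[...,2]>-35)&(Q[...,2]<-15)&(im.max(-1)<90)&(abs(Q[...,0])<45)&(abs(Q[...,1])<6.5); q=Q[m]; print('handle',m.sum(),np.percentile(q,[2,50,98],axis=0).round(1))
plan([((490,55,290),-62),(st(0,0,290),-49)],True)
E
```

```text
tool_pos: [526.3, -47.5, 287.8]
contact_force: [-0.1, 0.3, -2.5]
opening: 11.8
plate in tool 14109 ((8.539817810058594, -1.0027618408203125), (86.36625671386719, 74.69973754882812), 89.78289031982422) z -0.6043152000904536
tilt [ 0.00193688 -0.00092519 -0.67149806]
handle 3405 [[-29.4  -6.3 -31.7]
 [  6.7  -0.3 -30.1]
 [ 30.4   5.6 -17.9]]
now [525.1 -47.4 285.5] t 54.5 open 11.7 F [ 1.1 -1.  -1.6] j [-5.0, 16.0, 11.0, 85.0, 0.0, -110.0]
[-0.6, -0.1, -13.1, -10.8, 0.76, -0.46]
[0.0, 0.0, -13.0, -10.76, -4.47, 0.0]
```

```bash

python3 -m pendant '[[-0.6,0,-6,-3.5,0.2,-0.5,0.6],[-0.6,0,-13,-7,0.5,-0.5,0.6],[-0.6,0,-13,-10.8,0.8,-0.5,0.6],[-0.6,0,-13,-10.8,0.8,-0.5,0.6],[-0.6,0,-13,-10.8,0.8,-0.5,0.6]]' | grep -E 'pos|force|open'
python3 -m pendant '[[0,0,-6,-3.5,-1.5,0,0.6],[0,0,-13,-7,-3,0,0.6],[0,0,-13,-9,-4,0,0.6],[0,0,-13,-10.8,-4.5,0,0.6],[0,0,-13,-10.8,-4.5,0,0.6],[0,0,-13,-10.8,-4.5,0,0.6]]' | grep -E 'pos|force|open'
python3 - <<'E'
from m import *
im,d,K,T=grab('wrist','w17.png'); s=bot.state();R=np.array(s['eef_rot']);p=np.array(s['tool_pos']); P=cloud(d,K,T); Q=(P-p)@R
X=(P-AX)@EX; Y=(P-AX)@EY; Z=P[...,2]
m=(Z>196)&(Z<206)&(abs(X)<20)&(Y<-30); print('disc',m.sum(),np.percentile(Y[m],[2,50,98]).round(1))
m=(Z>150)&(Z<204)&(Y<-50)&(Y>-70)&(im.max(-1)<50); A=np.c_[2*X[m],2*Z[m],np.ones(m.sum())]; so=np.linalg.lstsq(A,X[m]**2+Z[m]**2,rcond=None)[0]; print('disc circle X,Z',so[:2].round(1),np.sqrt(so[2]+so[0]**2+so[1]**2).round(1),m.sum())
hsv=cv2.cvtColor(im,cv2.COLOR_BGR2HSV); m=(Q[...,2]>-12)&(Q[...,2]<12)&(hsv[...,1]<40)&(hsv[...,2]>100)&(np.hypot(Q[...,0],Q[...,1])<80)
(c,wh,a)=cv2.minAreaRect(np.float32(np.c_[X[m],Y[m]])); print('plate X,Y rect',c,wh,a,'Y far edge',np.percentile(Y[m],1),'Xedges',np.percentile(X[m],[.5,99.5]),'z',np.median(Z[m]))
hexang('wrist')
plan([(st(1.5,0,290),-49),(st(1.5,0,195),-49)])
E
```

```text
tool_pos: [487.9, 56.4, 288.3]
contact_force: [-0.8, -0.4, -1.2]
opening: 11.9
tool_pos: [476.4, 172.5, 286.4]
contact_force: [-0.1, 0.2, -2.1]
opening: 12.0
disc 706 [-61.8 -57.  -52.2]
disc circle X,Z [  2.1 113.1] 86.8 2341
plate X,Y rect (-1.2782020568847656, -5.118705749511719) (86.26848602294922, 74.80065155029297) 0.17358405888080597 Y far edge -42.12354482271335 Xedges [-43.51930323  41.13478174] z 284.59760603359564
n 2083
face [750. -61.]
face [128.  -4.]
face [846.  58.]
-90 189 r [65. 68. 71.]
-75 177 r [63. 64. 65.]
-60 205 r [63. 64. 66.]
-45 244 r [67. 70. 75.]
-30 124 r [72. 74. 75.]
15 171 r [74. 76. 77.]
30 275 r [69. 72. 75.]
45 238 r [67. 67. 69.]
60 231 r [67. 68. 70.]
75 209 r [70. 73. 76.]
now [476.7 171.6 287. ] t 55.5 open 11.7 F [ 0.4 -0.8 -1.3] j [20.0, 14.0, 10.0, 86.0, -0.0, -111.0]
[0.4, 0.1, 0.0, 0.19, -0.28, -0.3]
[0.4, 0.1, 0.0, 0.2, -0.35, 9.2]
```

```bash

python3 -m pendant '[[0.4,0,0,0.38,-0.35,2.5,0.6],[0.4,0,0,0.38,-0.35,5,0.6],[0.4,0,0,0.38,-0.35,7,0.6],[0.4,0,0,0.38,-0.35,8.4,0.6],[0.4,0,0,0.38,-0.35,8.8,0.6],[0.4,0,0,0.38,-0.35,8.8,0.6],[0.4,0,0,0.38,-0.35,8.8,0.6]]' | grep -E 'pos|force|open'
python3 - <<'E'
from m import *
im,d,K,T=grab('wrist','w18.png'); s=bot.state();R=np.array(s['eef_rot']);p=np.array(s['tool_pos']); P=cloud(d,K,T); Q=(P-p)@R
X=(P-AX)@EX; Y=(P-AX)@EY; Z=P[...,2]
m=(Z>196)&(Z<206)&(abs(X)<20)&(Y<-30)&(im.max(-1)<60); print('disc',m.sum(),np.percentile(Y[m],[2,50,98]).round(1))
hsv=cv2.cvtColor(im,cv2.COLOR_BGR2HSV); m=(Q[...,2]>-8)&(Q[...,2]<6)&(hsv[...,1]<40)&(hsv[...,2]>90)&(abs(Q[...,0])<60)&(abs(Q[...,1])<55)&(Y>-51)
(c,wh,a)=cv2.minAreaRect(np.float32(np.c_[X[m],Y[m]])); print('plate X,Y rect',c,wh,a,'Y far edge',np.percentile(Y[m],1),'Xedges',np.percentile(X[m],[.5,99.5]),'z',np.median(Z[m]))
plan([(st(1.5,0,195),-49)])
E
```

```text
tool_pos: [481.9, 169.9, 199.5]
contact_force: [0.8, 0.4, -1.6]
opening: 12.1
disc 1705 [-61.6 -57.1 -32.6]
plate X,Y rect (1.1648712158203125, 4.634498596191406) (105.34619903564453, 86.36860656738281) 89.88621520996094 Y far edge -47.64009023692559 Xedges [-41.123374    43.55195485] z 197.77915888017867
now [482.2 170.3 200.1] t 56.2 open 12.1 F [ 0.2  0.4 -1.2] j [19.0, 16.0, -1.0, 73.0, 0.0, -112.0]
[-0.1, 0.0, -0.1, -0.27, 0.05, 0.51]
```

```bash

python3 -m pendant '[[0,0,0,0,0,0.4,0.6],[0,0,0,0,0,0.8,0.6],[0,0,0,0,0,1.1,0.6],[0,0,0,0,0,1.4,0.6],[0,0,0,0,0,1.4,0.6]]' | grep -E 'pos|force|open'
python3 -m pendant '[[0,0,0,0,0,0.15,0.6],[0,0,0,0,0,0.3,0.6],[0,0,0,0,0,0.4,0.6],[0,0,0,0,0,0.4,0.6]]' | grep -E 'pos|force|open'
```

```text
tool_pos: [481.8, 170.2, 185.4]
contact_force: [0.0, 0.1, -1.9]
opening: 11.8
tool_pos: [482.4, 170.6, 181.8]
contact_force: [0.6, 0.9, -0.3]
opening: 12.1
```

```bash

python3 -m pendant '[[0,0,0,0,0,0.1,0.6],[0,0,0,0,0,0.2,0.6],[0,0,0,0,0,0.25,0.6]]' | grep -E 'pos|force|open'
python3 -m pendant '[[0,0,0,0,0,0,1.4],[0,0,0,0,0,0,2],[0,0,0,0,0,0,3],[0,0,0,0,0,0,4],[0,0,0,0,0,0,4],[0,0,0,0,0,-2,4],[0,0,0,0,0,-5,4],[0,0,0,0,0,-9,4],[0,0,0,0,0,-12,4],[0,0,0,0,0,-12,4],[0,0,0,0,0,-12,4]]' | grep -E 'pos|force|open'
python3 - <<'E'
from m import *
im,d,K,T=grab('wrist','w19.png'); P=cloud(d,K,T)
X=(P-AX)@EX; Y=(P-AX)@EY; Z=P[...,2]
hsv=cv2.cvtColor(im,cv2.COLOR_BGR2HSV)
m=(Z>170)&(Z<192)&(hsv[...,1]<40)&(hsv[...,2]>90)&(abs(X)<48)&(abs(Y)<50)
q=np.c_[X[m],Y[m],np.ones(m.sum())]; co=np.linalg.lstsq(q,Z[m],rcond=None)[0]; print('plate',m.sum(),cv2.minAreaRect(np.float32(q[:,:2])),'tilt',co.round(3),'Yext',np.percentile(Y[m],[1,99]))
m=(Z>195)&(Z<218)&(im.max(-1)<90)&(abs(X)<20)&(abs(Y)<45); print('handle',m.sum(),cv2.minAreaRect(np.float32(np.c_[X[m],Y[m]])),np.percentile(Z[m],[50,95]))
k=(im.max(-1)<70)&(Z>272)&(Z<306)&(abs(X)<25)&(Y>50)&(Y<110); print('knob',k.sum(),np.percentile(Z[k],95) if k.sum() else '')
plan([])
E
```

```text
tool_pos: [483.2, 171.2, 181.6]
contact_force: [-2.9, -0.5, 13.0]
opening: 11.4
tool_pos: [483.8, 171.2, 303.5]
contact_force: [0.1, -0.3, -1.1]
opening: 39.9
plate 7700 ((3.120441436767578, 0.17261123657226562), (86.30416107177734, 99.23681640625), 0.194480761885643) tilt [-2.0000e-03  1.0000e-03  1.8002e+02] Yext [-47.78082239  44.89543166]
handle 1153 ((3.0503079891204834, -1.4351444244384766), (13.012866973876953, 63.144832611083984), 0.3627946674823761) [209.56699863 210.93149345]
knob 948 284.737518048494
now [482.8 170.8 301.5] t 58.1 open 40.0 F [-0.1  0.6 -0.6] j [19.0, 14.0, 12.0, 87.0, 0.0, -112.0]
```

```bash

python3 - <<'E'
from m import *
dark('wrist'); dark('scene')
a=grab('wrist','w20.png')[0]; s,d,K,T=grab('scene','s20.png'); P=cloud(d,K,T)
for n,c in dict(white=(650,339),amber=(592,5)).items():
    m=np.hypot(P[...,0]-c[0],P[...,1]-c[1])<22; print(n,m.sum(),P[...,2][m].max() if m.sum() else None)
o=np.zeros((600,800,3),np.uint8); o[:300,:400]=cv2.resize(s,(400,300)); o[300:,:400]=cv2.resize(a,(400,300)); o[:,400:]=cv2.resize(a[60:300,170:330],(400,600)); cv2.imwrite('pics/final.png',o)
E
```

```text
white 500 122.010346976969
amber 141 609.3636557539637
```

View pics/final.png

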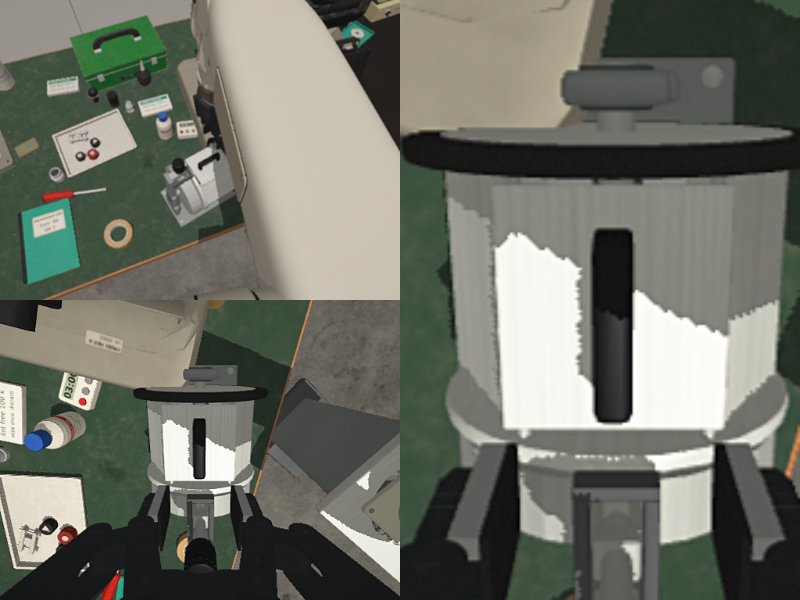

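The cover lies square and flat on the opening, no bars are left on the bench, the white bottle is standing, and the knob is held down. I'm handing in.

```bash
python3 -c "
from workcell import bot
print(bot.sign_off())"
```

```text
the job is handed in; nothing more can be done
None
```

I turned the barrel by its disc until the opening faced up, locked the index pin, put all four bars in, laid the cover on the opening and handed the job in. The clock was at about 58 s of the 210 s.

**Last checks, all from the wrist camera unless stated:**
- **Barrel and pin:** the opening was within about 2° of vertical. The knob top was at about 284.5 mm against 298 mm when up, so the pin sits about 14 mm down, in its notch. The measured sideways shift disagreed slightly: the knob centre showed about 14 mm, while the arm moved 18.6 mm (the notch needs 16–18 mm).
- **Bars:** they were stacked in the middle of the barrel, the top of the stack at 137 mm (the rim is at 175 mm), and none were left on the bench. One bar had been knocked against its neighbour during the run, so I measured both again before gripping them.
- **Cover:** its tilt was about 0.002 rad and the plate top was at 180 mm. The handle was about 1 mm off centre across the axle and 1.4 mm along it.
- **Bottles:** the white one was standing, seen in the last scene picture (top at 122 mm). The amber one was not confirmed at the end because the arm hid it from that camera. Nothing in the force readings suggested it was touched.
- **Robot:** it was clear of everything, with the gripper open about 120 mm above the cover.

**What disagreed or failed:**
- **Fingertip offset:** the fingertips sat about 10 mm behind the reported TCP, not the stated 25 mm ahead. I used the measured value throughout.
- **First strokes:** the first two attempts on the disc slipped off because of this. In the first, joint 4 also came up to its range limit (123°).

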